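# Lay out the cell-cleaning station on the bench mat

## Robot

A 6-joint arm with a two-finger parallel gripper is mounted at the origin on a cart in front of the work surface, level with it; the furniture and walls round the work are solid. World frame = base frame: x ahead of the robot, y to its left, z up, the work surface at z = 0. Lengths are in mm, angles in rad, forces in N, time in s.
With the tool pointing down it reaches from about 400 to 925 mm from the base axis. Payload 12.5 kg.
Tool frame: the origin (TCP) lies at the very end of the fingers, on their centre line; the grasp point (between the pads) lies 19 mm behind it; z points along the fingers, y is the direction in which the jaws open and shut (so a half turn about z gives the same grasp; the last joint's range is limited). The gripper opens to 95 mm and grips with 3 to 60 N. Pads are 20 mm wide; open, the fingers measure 119 mm over their backs; the gripper's body (75 mm by 180 mm) begins 59 mm behind the grasp point.
Start: joints at [0.998, 0.491, 1.559, -0, 1.092, -0.106], TCP at [281.258, 558.162, 178.961] pointing down, gripper open.
Joint ranges: [-3.1, 3.1], [-0.84, 2.19], [0.05, 2.79], [-1.13, 4.28], [0.06, 2.93], [-2.69, 2.69]. Speed limits (rad/s): [2.22, 2.22, 2.79, 3.14, 3.14, 3.14].

## Interface

Orientations are given as [roll, pitch, yaw] about the fixed x, y, z axes, in that order (R = Rz(yaw) Ry(pitch) Rx(roll)).
In Python, from cell import env gives the robot as it stands. The module is installed in compiled form; this text tells all that it offers.
- The arm moves only by the tool arm_command, never from a script. Its argument "deltas" is a list that holds one entry, the list of rows, each a list of 5 numbers: the closure, from 0 (fully open) to 1 (shut), then the shift along the world's x, y, z as a fraction of full scale, then the turn about the world's z as a fraction of full scale. In form: [[[grip, dx, dy, dz, twist], ...]]. A call has 1 to 12 rows; each row shifts and turns the pose as measured when the row begins; what a row does not reach is not made up. Full scale, the value 1, is 100 mm for a shift and pi/4 rad for a turn. A row lasts 1/12 s, in which the tool goes at most 41.7 mm and 7.16 degrees, less where a joint would pass 70% of its speed; a pose out of reach is approached as far as the arm can. A call with a number of a shift or a turn outside -1 to 1 is refused whole. A call with a gripper value outside its range is refused whole. The fingers move at their own pace and stop on an object; the grip force is fixed at half the most. Time passes only in rows, so rows that do not move let the fingers close. It gives the time, the measured TCP pose, the force and the opening at its end, in the units of the state.
- env.state(): the state, without advancing time (a new reading comes with each control period).
- env.read_camera(name): name is "scene" or "top" or "wrist"; returns a dict with "frame" (480x640x3 uint8, red, green, blue), "fx", "fy", "cx", "cy" (pixels), "k1" (the pictures are not rectified: a ray, as slopes to the right and down, at radius r is drawn at 1 + k1 r^2 times it, then the intrinsics apply), "R" (3x3) and "t" (3): a world point X has camera coordinates R X + t; the wrist camera has in their place "tool_from_camera" (4x4, takes a point from camera to tool coordinates, whose origin is the TCP and whose axes are the flange's). Camera axes: x right, y down, z forward; pixel columns grow to the right and rows downward; lengths in mm; the calibration is good to about 2 mm. A picture is of the moment at which its call begins: read the wrist's pose just before it. There is no depth.
- env.job_done(): hands the job in, once; it reports no verdict.
The state is a dict: "t": time; "joints": joint angles; "qvel": joint speeds; "tau": joint torques, N m; "eef_pos": TCP position; "tcp_rot": TCP orientation; "ft_force": force on the tool from outside, world axes, zero at the start; "moment": the same for the moment, N m; "opening": opening from 0.0 (shut) to 1.0 (fully open).
Only numpy, scipy, OpenCV 4.12 (cv2) and the standard library are available. Lean on these libraries where they do the work, as an engineer would, in place of code of your own. Each camera call takes 0.05 s, during which the arm holds its last target.

## Task

Lay out the cell-cleaning station on the grey mat: stand the white bottle in the blue spill dish and the amber dropper bottle in the yellow spill dish. Then lay the small black-and-white carton flat on the mat midway between the two dishes, its long sides parallel to the row of dishes, and put the flat grey-green packet centred on top of it, lengthwise the same way. Keep both bottles upright throughout, leave the bench timer standing among these things where it is, and use the things in the front half of the bench, not the look-alikes stored in the row at the back.

Things in the scene. Friction and masses are not known exactly. Their poses are not given: they have to be found in the camera images.
- white_bottle_center (a point): White plastic reagent bottle with a dark blue screw cap; round, 56 mm diameter, 102 mm tall, about 0.15 kg, stands upright. The point is on its axis, half-way up (51 mm above its foot); z is up its axis. The straight-sided body, the place to hold it, runs from the foot to 57 mm above it; above it are the shoulder and the 35 mm cap.
- amber_bottle_center (a point): Amber reagent bottle with a black dropper cap; round, 52 mm diameter, 132 mm tall, about 0.13 kg, stands upright. The point is on its axis, half-way up (66 mm above its foot); z is up its axis. The slim top of the cap, 22 mm diameter from 95 to 132 mm above the foot, can be pinched from above; below it is a 33 mm wide collar (79 to 95 mm) and the 52 mm body.
- carton_center (a point): Small rigid black-and-white carton, 90 x 60 x 26 mm, about 0.09 kg, lying flat. The point is its centre, 13 mm above its underside; x along the 90 mm side, y along the 60 mm side, z up. Held across its 60 mm width.
- packet_center (a point): Flat rigid grey-green packet with pale bands, 60 x 95 x 14 mm, about 0.04 kg, lying flat. The point is its centre, 7 mm above its underside; x along the 60 mm side, y along the 95 mm side, z up. Held across its 60 mm width.
- mat_middle (a point): Middle of the upper face of the fixed grey bench mat (120 x 380 mm, 3 mm thick, white border line); x along the 120 mm side, y along the 380 mm side, z up. The two dishes stand on the mat on its y axis, 135 mm to either side of this point, so it is midway between them; which dish is on which side varies.
- blue_dish: Fixed round blue spill dish on the mat, 83 mm outer diameter, 9 mm high, with a 3 mm thick floor and a 4 mm thick wall (about 74 mm clear inside). Origin: centre of its underside, on the mat's upper face; z up.
- yellow_dish: Fixed round yellow spill dish on the mat, same size as the blue one. Origin: centre of its underside, on the mat's upper face; z up.
- timer: White bench timer with a red and a black button, 52 x 66 x 24 mm, standing loose among the things; a bystander to be left where it is. Origin: centre of its underside.
Mind the look-alikes: they are no part of the job. Of the things that look like the part that bears carton_center, the smaller one is meant.

How it is judged (in metres and radians):
At the end, for the whole second after the job is handed in: White bottle upright in the blue dish, amber in the yellow (within 15 mm of centre); carton flat on the mat within 15 mm of midway, parallel to the row within 0.25 rad; packet flat on the carton, within 15 mm and 0.25 rad; all released, at rest; timer within 15 mm of its place (horizontal distance between white_bottle_center and blue_dish below 0.015 m and z of white_bottle_center in the frame of blue_dish between 0.05 and 0.058 m and angle between each of white_bottle_center, amber_bottle_center, carton_center's own z axis and vertical below 0.1 rad and horizontal distance between amber_bottle_center and yellow_dish below 0.015 m and z of amber_bottle_center in the frame of yellow_dish between 0.065 and 0.073 m and x of carton_center in the frame of mat_middle between -0.015 and 0.015 m and y of carton_center in the frame of mat_middle between -0.015 and 0.015 m and z of carton_center in the frame of mat_middle between 0.009 and 0.017 m and angle between the x axis of carton_center and the y axis of mat_middle, either way round below 0.25 rad and x of packet_center in the frame of carton_center between -0.015 and 0.015 m and y of packet_center in the frame of carton_center between -0.015 and 0.015 m and z of packet_center in the frame of carton_center between 0.016 and 0.024 m and angle between the y axis of packet_center and the x axis of carton_center, either way round below 0.25 rad and linear speed of each of white_bottle, amber_bottle, carton, packet below 0.02 m/s and distance of timer from where it was at the start of the episode below 0.015 m); the robot touches nothing.
It fails at once if a bottle is tipped over by more than 0.6 rad (angle between any of white_bottle_center, amber_bottle_center's own z axis and vertical above 0.6 rad).
It fails at once if the timer is moved by more than 15 mm (distance of timer from where it was at the start of the episode above 0.015 m).
It also fails if it takes over 112 s, if anything falls off the work surface, if the arm or the gripper's body presses on something with over 40 N, if the wrist force passes 120 N, or if a joint passes its speed limit or range.

## Working session

There is one attempt and no reset: what is moved stays moved. The work goes in short steps, Python scripts to look and compute and a tool call to move; the robot and the scene stay as the last step left them, time stands still between calls to the robot, and variables do not carry over. Pictures are saved under pics/ and viewed, and the job is handed in when it is done.

Besides the shell and the picture viewer there is one more tool, called after "Request:" as name(argument=value, ...) on one line, values as JSON. arm_command: Moves the arm, as the interface text tells. Its arguments: {"type":"object","properties":{"deltas":{"type":"array","items":{"type":"array","items":{"type":"array","items":{"type":"number","minimum":-1,"maximum":1}}}}},"required":["deltas"]}

```bash
mkdir -p pics; python3 - <<'E'
from cell import env
import cv2
s=env.state();print(s)
for n in ["scene","top","wrist"]:
    c=env.read_camera(n);cv2.imwrite(f"pics/{n}0.png",c["frame"][:,:,::-1])
    print(n,{k:v for k,v in c.items() if k!="frame"})
E
```

```text
{'t': 0.0, 'joints': array([ 9.98391323e-01,  4.91578979e-01,  1.55947387e+00, -1.47434217e-05,
        1.09168480e+00, -1.05644455e-01]), 'qvel': array([-0.00059108,  0.00043828,  0.00037897,  0.0004086 , -0.00152663,
        0.0009206 ]), 'tau': array([-3.87104534e-03, -6.12637424e+01, -2.58173704e+01,  6.91517699e-02,
        4.82294220e-02, -1.45891827e-04]), 'eef_pos': array([281.09596676, 557.89257673, 178.34129581]), 'tcp_rot': array([-3.14045266e+00, -1.07734616e-04,  2.67483885e+00]), 'ft_force': array([ 0.73449327,  1.30431838, -0.23800654]), 'moment': array([ 0.05389486, -0.01933129, -0.01985468]), 'opening': 0.9996464175208191}
scene {'fx': 560.0130005747756, 'fy': 560.0130005747756, 'cx': 323.27351373385653, 'cy': 245.80557468932594, 'k1': -0.0017111881353338552, 'R': array([[ 0.48707345, -0.87330605, -0.00979785],
       [-0.37275998, -0.19772976, -0.9066162 ],
       [ 0.78981609,  0.44524093, -0.42184246]]), 't': array([-259.26382867,  278.86220925, 1138.24270197])}
top {'fx': 525.3064061139405, 'fy': 525.3064061139405, 'cx': 318.8970281582146, 'cy': 246.78384275206838, 'k1': 0.051281899726930306, 'R': array([[ 0.00474584, -0.99995417, -0.00831528],
       [-0.98185026, -0.003083  , -0.18963271],
       [ 0.18959839,  0.00906433, -0.98181989]]), 't': array([  18.25415807,  601.9380379 , 1110.81553753])}
wrist {'fx': 345.5165845633055, 'fy': 345.5165845633055, 'cx': 316.3968797698369, 'cy': 235.50293208748715, 'k1': -0.06269674980208387, 'tool_from_camera': array([[-5.12917133e-04, -9.59448176e-01, -2.81884613e-01,
         7.96710428e+01],
       [ 9.99999845e-01, -5.53177067e-04,  6.32445810e-05,
        -2.67972503e-01],
       [-2.16612001e-04, -2.81884537e-01,  9.59448311e-01,
        -2.05454138e+02],
       [ 0.00000000e+00,  0.00000000e+00,  0.00000000e+00,
         1.00000000e+00]])}
```

View pics/scene0.png

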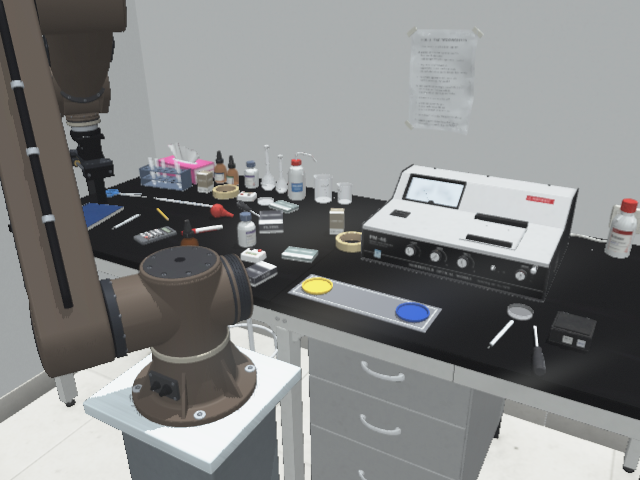

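View pics/top0.png

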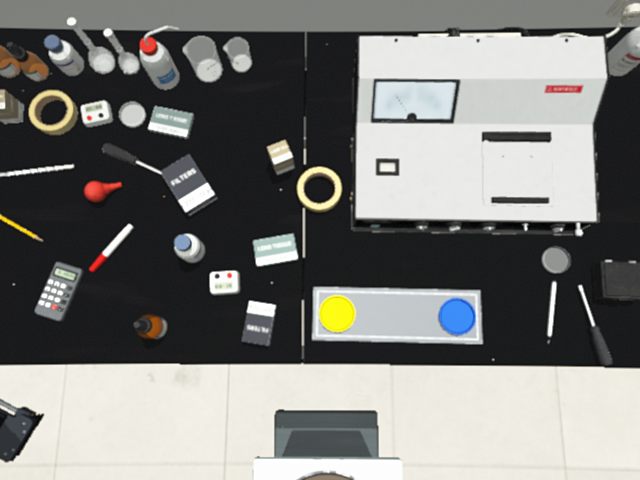

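View pics/wrist0.png

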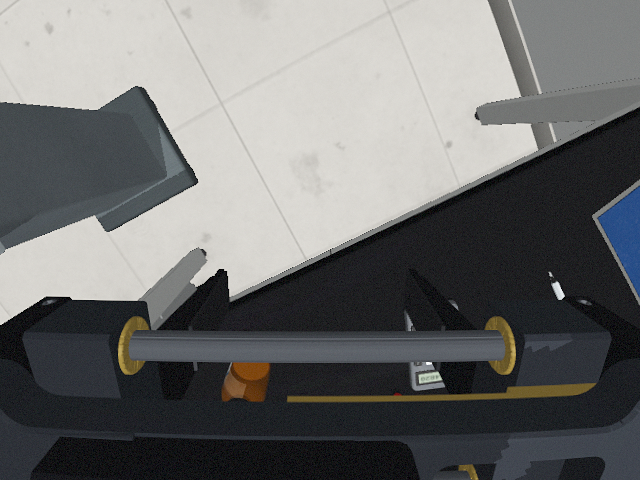

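The top view shows these candidates:
- **White bottle:** front (188,247), back (63,55).
- **Amber bottle:** front (150,326), back (8,60) and (28,62).
- **Cartons ("FILTERS"):** (259,323) and (188,184).
- **Packets:** front (275,249), back (170,121).
- **Timers:** front (224,282), back (96,113).
- **Dishes:** yellow (337,314), blue (457,317).

Next I'll measure them and enlarge a crop.

```bash
cat > h.py <<'E'
import numpy as np, cv2
from cell import env
def rays(c,px,tool=None):
    px=np.atleast_2d(np.float64(px))
    d=(px-[c["cx"],c["cy"]])/[c["fx"],c["fy"]]
    u=d.copy()
    for _ in range(20): u=d/(1+c["k1"]*(u**2).sum(1,keepdims=True))
    v=np.c_[u,np.ones(len(u))]
    if tool is None:
        return -c["R"].T@c["t"], v@c["R"]
    T=tool@c["tool_from_camera"]
    return T[:3,3], v@T[:3,:3].T
def plane(c,px,z,tool=None):
    o,d=rays(c,px,tool); return o+d*((z-o[2])/d[:,2:3])
def proj(c,X):
    X=np.atleast_2d(X)@c["R"].T+c["t"]; u=X[:,:2]/X[:,2:]
    return u*(1+c["k1"]*(u**2).sum(1,keepdims=True))*[c["fx"],c["fy"]]+[c["cx"],c["cy"]]
def toolT(s):
    from scipy.spatial.transform import Rotation as Ro
    T=np.eye(4);T[:3,:3]=Ro.from_euler('xyz',s["tcp_rot"]).as_matrix();T[:3,3]=s["eef_pos"];return T
E
python3 - <<'E'
from h import *
c=env.read_camera("top");f=c["frame"]
cv2.imwrite("pics/crop1.png",cv2.resize(f[150:360,70:330,::-1],None,fx=3,fy=2.85,interpolation=cv2.INTER_CUBIC)[:600,:800])
hsv=cv2.cvtColor(f,cv2.COLOR_RGB2HSV)
for n,lo,hi in [("yellow",(22,150,120),(35,255,255)),("blue",(100,150,120),(120,255,255))]:
    m=cv2.inRange(hsv,lo,hi); m[:270]=0
    k,l,st,ce=cv2.connectedComponentsWithStats(m);i=1+np.argmax(st[1:,4])
    cs,_=cv2.findContours((l==i).astype('uint8'),0,2)
    e=cv2.fitEllipse(cv2.convexHull(max(cs,key=cv2.contourArea)));print(n,e,plane(c,[e[0]],12))
g=cv2.cvtColor(f,cv2.COLOR_RGB2GRAY)
m=cv2.inRange(g,38,255);m[:95]=0;m[350:]=0
m=cv2.morphologyEx(m,cv2.MORPH_CLOSE,np.ones((3,3)))
k,l,st,ce=cv2.connectedComponentsWithStats(m)
for i in range(1,k):
    if 150<st[i,4]<12000 and st[i,0]<500:
        cs,_=cv2.findContours((l==i).astype('uint8'),0,2);r=cv2.minAreaRect(max(cs,key=cv2.contourArea))
        P=plane(c,cv2.boxPoints(r),20)
        print(np.round(ce[i]),np.round(r[0]),"mm",np.round([np.linalg.norm(P[0]-P[1]),np.linalg.norm(P[1]-P[2])],1),"ctr",np.round(P.mean(0),1))
E
```

```text
yellow ((336.7342529296875, 313.2454833984375), (35.29898452758789, 35.6822395324707), 171.81199645996094) [[458.15400818 -19.89895251  12.        ]]
blue ((457.01837158203125, 316.06842041015625), (34.97777557373047, 36.75373840332031), 132.1858673095703) [[ 453.51756468 -289.23866585   12.        ]]
[ 11. 110.] [ 12. 110.] mm [55.8 73.9] ctr [940.  753.4  20. ]
[ 69. 114.] [ 70. 115.] mm [200.6 102.1] ctr [928.1 615.3  20. ]
[132. 114.] [132. 114.] mm [66.8 69.1] ctr [933.5 470.9  20. ]
[171. 122.] [171. 122.] mm [ 71.  107.5] ctr [913.2 377.9  20. ]
[304. 140.] [304. 140.] mm [  7.2 123.4] ctr [867.8  56.6  20. ]
[281. 157.] [281. 157.] mm [56.4 79.6] ctr [827.2 111.7  20. ]
[175. 179.] [164. 166.] mm [121.7 307. ] ctr [803.1 388.4  20. ]
[ 38. 170.] [ 37. 170.] mm [169.6  16. ] ctr [789.3 680.4  20. ]
[317. 195.] [321. 211.] mm [110.1 218. ] ctr [696.1  16.4  20. ]
[ 99. 189.] [102. 190.] mm [90.1 51.1] ctr [741.3 526.3  20. ]
[ 20. 228.] [ 21. 228.] mm [ 13.6 121.1] ctr [650.  703.2  20. ]
[111. 247.] [111. 247.] mm [139.5  22.5] ctr [607.  496.6  20. ]
[189. 247.] [188. 248.] mm [62.7 81.5] ctr [606.6 320.2  20. ]
[275. 249.] [275. 249.] mm [102.3  67.2] ctr [602.7 122.   20. ]
[ 58. 291.] [ 58. 291.] mm [130.7  73.3] ctr [507.1 604.1  20. ]
[224. 282.] [224. 282.] mm [70.5 57. ] ctr [526.1 234.6  20. ]
[397. 315.] [397. 315.] mm [124.6 387.3] ctr [ 455.7 -154.    20. ]
[302. 324.] [302. 324.] mm [  6.8 110.3] ctr [434.   56.7  20. ]
[259. 323.] [258. 323.] mm [96. 68.] ctr [436.5 155.1  20. ]
[151. 326.] [150. 326.] mm [53.3 76.9] ctr [428.3 395.8  20. ]
```

View pics/crop1.png

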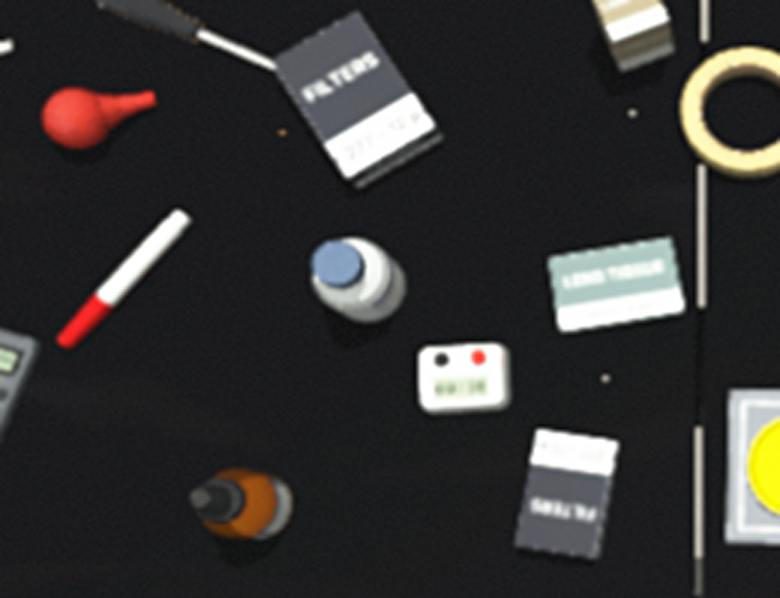

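Two FILTERS cartons, at (259,323) and (188,184). The first measures about 90×60 and the second is clearly larger, so the front one at (259,323) is meant. The white bottle at (188,247), amber bottle at (150,326) and packet at (275,249) are the front-half ones. Their twins sit in the back row. Next come the exact positions.

```bash
python3 - <<'E'
from h import *
c=env.read_camera("top");f=c["frame"];s=env.read_camera("scene")
hsv=cv2.cvtColor(f,cv2.COLOR_RGB2HSV);g=cv2.cvtColor(f,cv2.COLOR_RGB2GRAY)
def comp(m,box):
    x0,y0,x1,y1=box;M=np.zeros_like(m);M[y0:y1,x0:x1]=m[y0:y1,x0:x1]
    k,l,st,ce=cv2.connectedComponentsWithStats(M);i=1+np.argmax(st[1:,4])
    cs,_=cv2.findContours((l==i).astype('uint8'),0,1);return max(cs,key=cv2.contourArea)
a=comp(cv2.inRange(hsv,(100,70,60),(125,255,255)),(165,225,210,270));e=cv2.fitEllipse(a);print("wcap",e,plane(c,[e[0]],102))
for n,box,z,th in [("carton",(235,295,285,350),26,45),("packet",(245,228,305,270),14,60),("timer",(205,265,243,300),24,60)]:
    a=comp(cv2.inRange(g,th,255),box);r=cv2.minAreaRect(a);P=plane(c,cv2.boxPoints(r),z);d=np.diff(P,axis=0);L=np.linalg.norm(d,axis=1)
    print(n,np.round(P.mean(0),1),np.round(L,1),np.round(np.degrees(np.arctan2(d[:,1],d[:,0])),1))
cv2.imwrite("pics/amb.png",cv2.resize(f[305:350,120:180,::-1],None,fx=10,fy=10,interpolation=cv2.INTER_CUBIC))
sf=s["frame"]
cv2.imwrite("pics/sc.png",cv2.resize(sf[200:300,170:330,::-1],None,fx=5,fy=5,interpolation=cv2.INTER_CUBIC))
E
```

```text
wcap ((181.51754760742188, 241.77603149414062), (13.740907669067383, 17.32671546936035), 119.36761474609375) [[603.291365   314.22997684 102.        ]]
carton [436.8 154.3  26. ] [93.7 66.9 93.5] [ -7.7 -99.2 171.7]
packet [603.7 122.6  14. ] [102.   66.5 100.9] [ -79.6 -169.5  100.3]
timer [526.8 233.8  24. ] [70.2 54.5 69.6] [ -89.8 -178.    90.1]
```

View pics/amb.png

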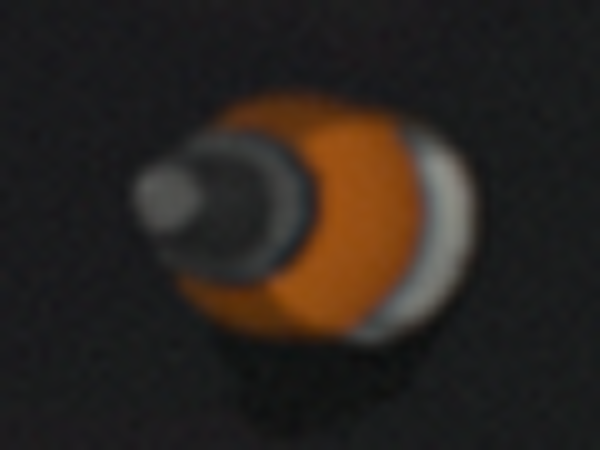

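View pics/sc.png

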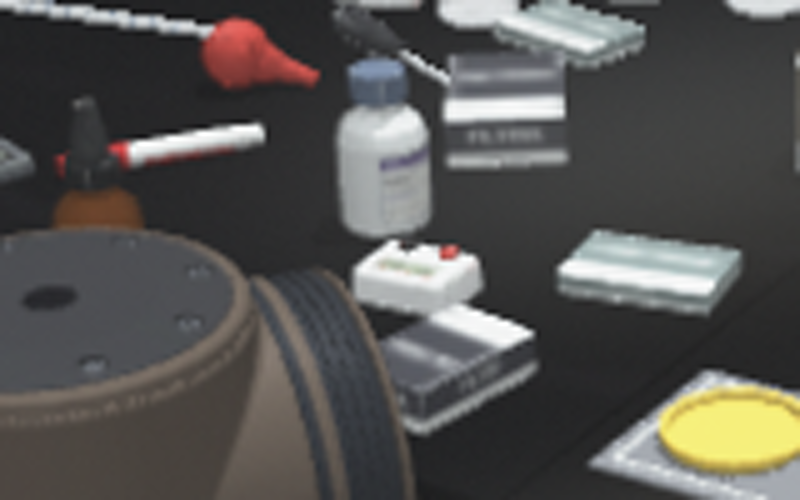

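```bash
python3 - <<'E'
from h import *
c=env.read_camera("top");s=env.read_camera("scene")
def tri(p,q):
    o1,d1=rays(c,[p]);o2,d2=rays(s,[q]);A=np.c_[d1[0],-d2[0]];x=np.linalg.lstsq(A,o2-o1,rcond=None)[0]
    a=o1+d1[0]*x[0];b=o2+d2[0]*x[1];return np.round((a+b)/2,1),np.linalg.norm(a-b)
print("amb",tri((136.7,324.7),(186.8,219.8)),plane(c,[(136.7,324.7)],132),plane(c,[(144.5,325.5)],95), plane(s,[(186.8,219.8)],132))
print("white",tri((181,241.3),(245.4,213.6)),plane(s,[(245.4,213.6)],102))
print("wfoot",proj(s,[[604,314,0]]), "top shoulder")
f=c["frame"]
cv2.imwrite("pics/wh.png",cv2.resize(f[225:270,160:220,::-1],None,fx=10,fy=10,interpolation=cv2.INTER_CUBIC))
E
```

```text
amb (array([427.4, 386. , 129.5]), np.float64(2.4089862365231527)) [[426.53318877 386.14604823 132.        ]] [[426.47060301 382.87772919  95.        ]] [[422.99088776 380.15489867 132.        ]]
white (array([605.9, 315. ,  98.7]), np.float64(3.218397709995266)) [[599.77834501 308.17656171 102.        ]]
wfoot [[246.92390076 243.13435045]] top shoulder
```

View pics/wh.png

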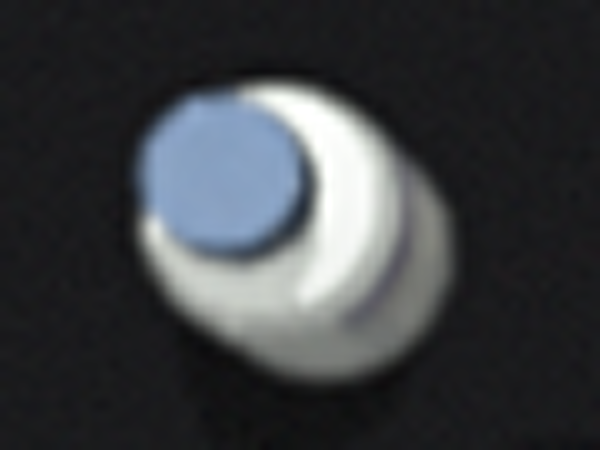

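Request:
arm_command(deltas=[[[0,0.24,-0.29,0,0],[0,0.24,-0.29,0,0],[0,0.24,-0.29,0,0],[0,0.24,-0.29,0,0],[0,0.24,-0.29,0,0],[0,0.24,-0.29,0,0],[0,0,0,0,0],[0,0,0,0,0]]])

```text
t: 1.07
eef_pos: [429.1, 376.8, 178.6]
tcp_rot: [3.14, 0.0, 2.679]
ft_force: [-0.5, 0.3, 1.3]
opening: 0.996
```

Request:
arm_command(deltas=[[[0,-0.02,0.09,0,0],[0,0,0,0,0],[0,0,0,0,0]]])

```text
t: 1.32
eef_pos: [426.4, 387.6, 178.8]
tcp_rot: [3.14, 0.0, 2.679]
ft_force: [0.2, 0.0, -0.1]
opening: 0.998
```

```bash
python3 - <<'E'
from h import *
print(env.state()["eef_pos"])
for n in ["wrist","top"]:
    c=env.read_camera(n);cv2.imwrite(f"pics/{n}1.png",c["frame"][:,:,::-1])
E
```

```text
[426.35522043 387.63957426 178.76842983]
```

View pics/wrist1.png

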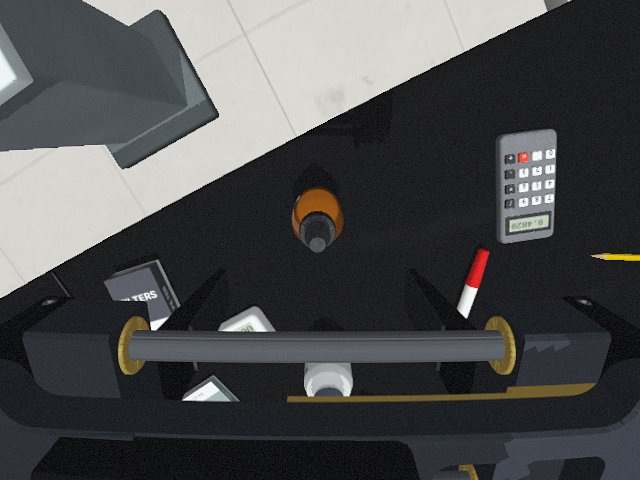

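```bash
python3 - <<'E'
from h import *
c=env.read_camera("wrist");T=toolT(env.state())
print(plane(c,[(317.5,243)],130,T),plane(c,[(316.5,223)],95,T), plane(c,[(327,393)],102,T))
E
```

```text
[[427.62125798 387.46264751 130.        ]] [[421.05122553 389.95766661  95.        ]] [[580.59611986 321.97726223 102.        ]]
```

The wrist view has the amber tip at (318,243), which gives (427,387). The tool is already above it, so I'll descend and pinch.

Request:
arm_command(deltas=[[[0,0.01,0,-0.2,0],[0,0,0,-0.2,0],[0,0,0,-0.2,0],[0,0,0,-0.12,0],[0,0,0,-0.05,0],[0,0,0,0,0]]])

```text
t: 1.97
eef_pos: [425.5, 390.3, 99.9]
tcp_rot: [3.137, 0.002, 2.684]
ft_force: [0.0, -0.1, 0.7]
opening: 0.998
```

Request:
arm_command(deltas=[[[0,0.02,-0.03,0,0],[0,0,0,0,0],[1,0,0,0,0],[1,0,0,0,0],[1,0,0,0,0],[1,0,0,0,0],[1,0,0,0,0],[1,0,0,0,0],[1,0,0,0,0],[1,0,0,0,0]]])

```text
t: 2.8
eef_pos: [428.7, 388.4, 103.9]
tcp_rot: [3.132, 0.004, 2.685]
ft_force: [-0.6, 0.5, -0.1]
opening: 0.492
```

Request:
arm_command(deltas=[[[1,0,0,-0.03,0],[1,0,0,-0.01,0],[1,0,0,0,0],[1,0,0,0,0],[1,0,0,0,0],[1,0,0,0,0],[1,0,0,0,0],[1,0,0,0,0]]])

```text
t: 3.47
eef_pos: [428.6, 388.3, 99.1]
tcp_rot: [3.133, 0.004, 2.685]
ft_force: [0.7, -0.1, -0.2]
opening: 0.003
```

The fingers shut completely, so the pinch missed. I'll look before doing anything else.

```bash
python3 - <<'E'
from h import *
for n in ["wrist","top"]:
    c=env.read_camera(n);cv2.imwrite(f"pics/{n}2.png",c["frame"][:,:,::-1])
    if n=="top": cv2.imwrite("pics/top2c.png",cv2.resize(c["frame"][250:400,50:250,::-1],None,fx=4,fy=4))
E
```

```text
(no output)
```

View pics/wrist2.png

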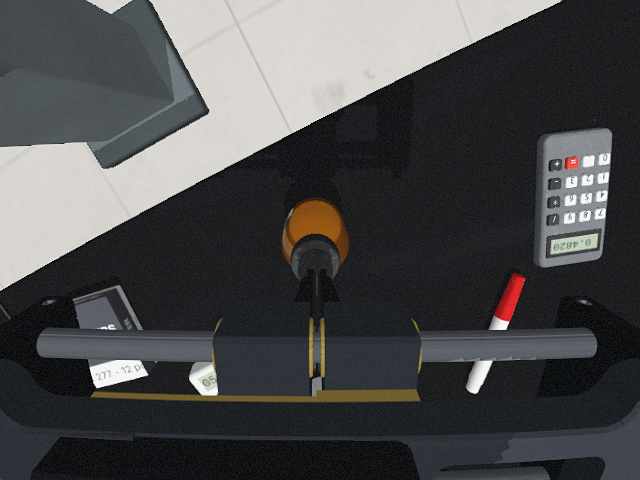

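View pics/top2c.png

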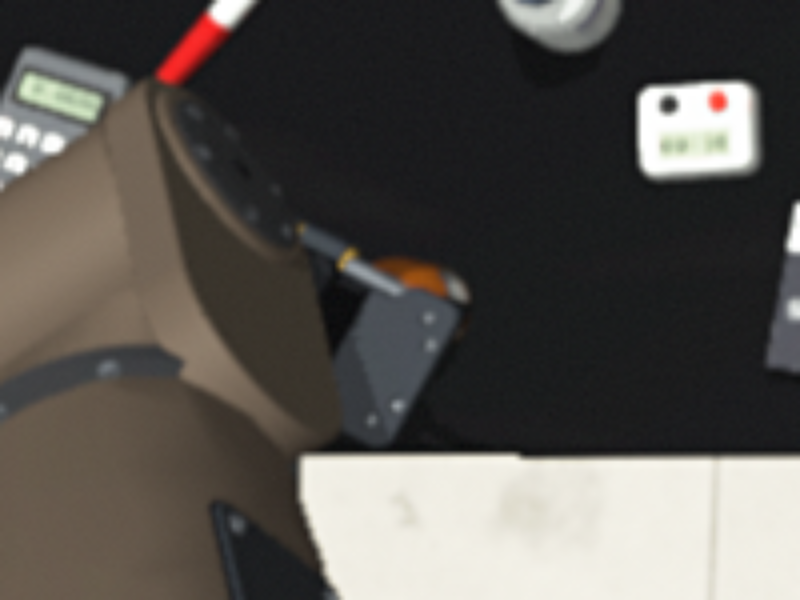

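```bash
python3 - <<'E'
from h import *
s=env.state();T=toolT(s);c=env.read_camera("wrist")
print(s["eef_pos"],s["tcp_rot"])
def pw(X):
    M=np.linalg.inv(T@c["tool_from_camera"]);Y=M[:3,:3]@X+M[:3,3];u=Y[:2]/Y[2];u=u*(1+c["k1"]*(u@u));return u*c["fx"]+[c["cx"],c["cy"]]
print("tcp px",pw(s["eef_pos"]))
for p in [(427,387,132),(427,387,95),(427,387,0)]: print(p,pw(np.array(p,float)))
print(plane(c,[(315,240)],79,T),plane(c,[(316,258)],95,T))
cv2.imwrite("pics/w2c.png",cv2.resize(c["frame"][180:330,220:420,::-1],None,fx=4,fy=4,interpolation=cv2.INTER_CUBIC))
E
```

```text
[428.62505847 388.31081419  99.15208767] [3.13289486 0.00398206 2.68525763]
tcp px [316.82016082 264.64316203]
(427, 387, 132) [313.9518024  285.23745817]
(427, 387, 95) [313.82753802 261.02950669]
(427, 387, 0) [313.63973561 223.8100288 ]
[[419.07957742 391.83962023  79.        ]] [[425.75240982 389.17895113  95.        ]]
```

View pics/w2c.png

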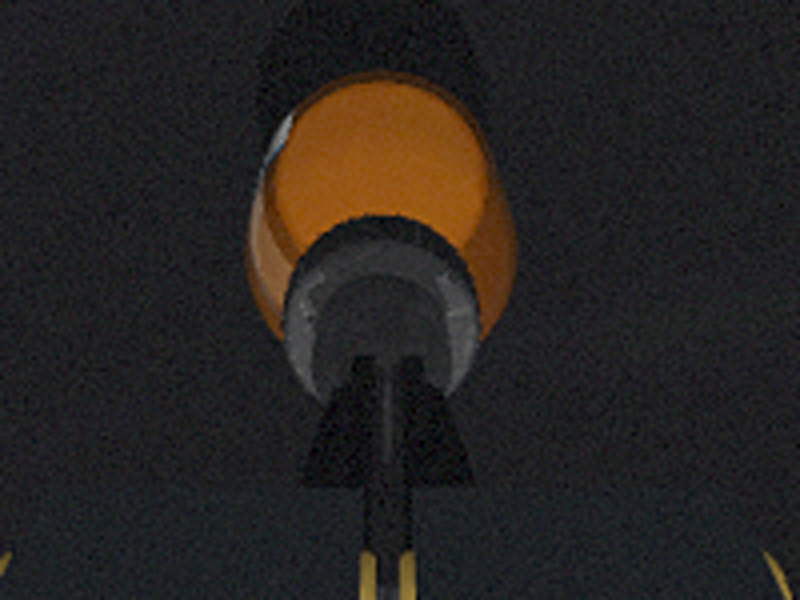

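The picture is ambiguous. The collar is still centred under the tool, but the opening reads as shut. A small lift will show whether the bottle comes along.

Request:
arm_command(deltas=[[[1,0,0,0.05,0],[1,0,0,0.05,0],[1,0,0,0.05,0],[1,0,0,0.05,0],[1,0,0,0.0,0],[1,0,0,0.0,0]]])

```text
t: 4.12
eef_pos: [428.8, 388.5, 122.1]
tcp_rot: [3.132, 0.005, 2.685]
ft_force: [-0.4, 0.5, 0.1]
opening: 0.006
```

```bash
python3 - <<'E'
from h import *
print(env.state())
c=env.read_camera("wrist");cv2.imwrite("pics/w3c.png",cv2.resize(c["frame"][150:350,200:440,::-1],None,fx=3,fy=3,interpolation=cv2.INTER_CUBIC))
c=env.read_camera("scene");cv2.imwrite("pics/s3.png",cv2.resize(c["frame"][160:300,120:320,::-1],None,fx=4,fy=4,interpolation=cv2.INTER_CUBIC))
E
```

```text
{'t': 4.1167, 'joints': array([ 6.21620498e-01,  4.84801974e-01,  1.74660384e+00,  7.63216134e-04,
        8.99432797e-01, -4.93379849e-01]), 'qvel': array([-0.00081244, -0.01419881, -0.0085266 ,  0.00022084,  0.01054089,
       -0.00067992]), 'tau': array([ 3.86467422e-03, -5.77545512e+01, -2.26408929e+01,  4.63356951e-02,
        7.68539216e-02,  9.29251073e-04]), 'eef_pos': array([428.84252547, 388.4951799 , 122.11184   ]), 'tcp_rot': array([3.1318358 , 0.00456225, 2.68530287]), 'ft_force': array([-0.4146461 ,  0.54372632,  0.07144226]), 'moment': array([ 0.01677537, -0.01711649, -0.00406525]), 'opening': 0.006045580524424793}
```

View pics/w3c.png

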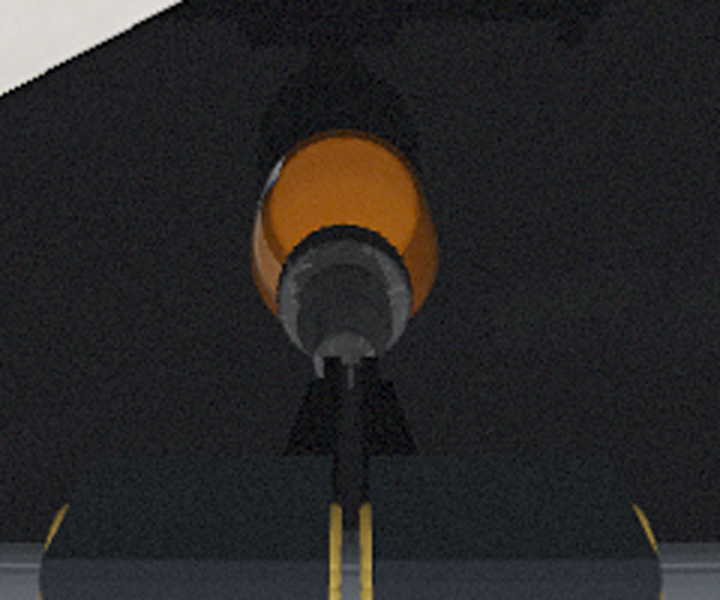

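View pics/s3.png

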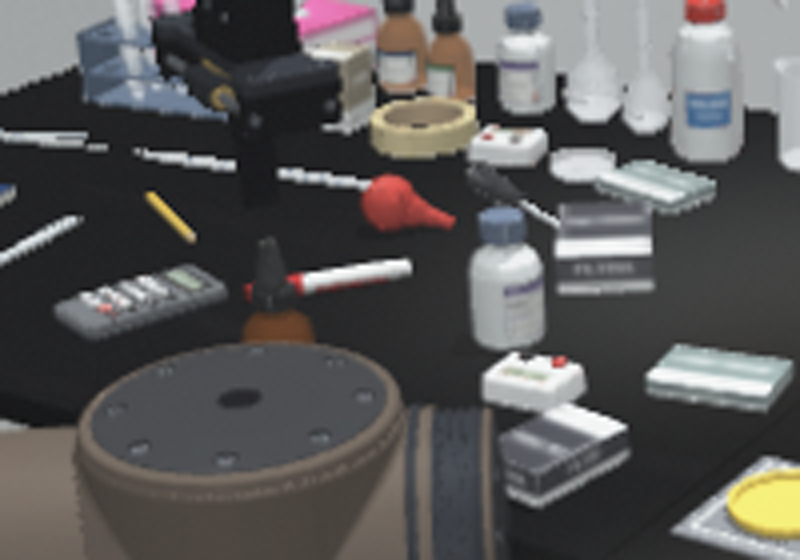

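```bash
python3 - <<'E'
from h import *
s=env.read_camera("scene");t=env.read_camera("top")
for p in [(429,388.5,122),(429,388.5,132),(429,388.5,200),(427,387,132)]: print(p,proj(s,[p]),proj(t,[p]))
cv2.imwrite("pics/t3.png",cv2.resize(t["frame"][270:380,80:240,::-1],None,fx=5,fy=5,interpolation=cv2.INTER_CUBIC))
cv2.imwrite("pics/s3b.png",cv2.resize(s["frame"][170:260,140:240,::-1],None,fx=6,fy=6,interpolation=cv2.INTER_CUBIC))
E
```

```text
(429, 388.5, 122) [[186.38928937 221.81937993]] [[137.34737224 323.68604127]]
(429, 388.5, 132) [[185.99291215 218.57185083]] [[135.61444749 323.46143725]]
(429, 388.5, 200) [[183.24138636 196.02499094]] [[122.90982708 321.81804836]]
(427, 387, 132) [[185.91723026 218.89992201]] [[136.28990328 324.46567787]]
```

View pics/t3.png

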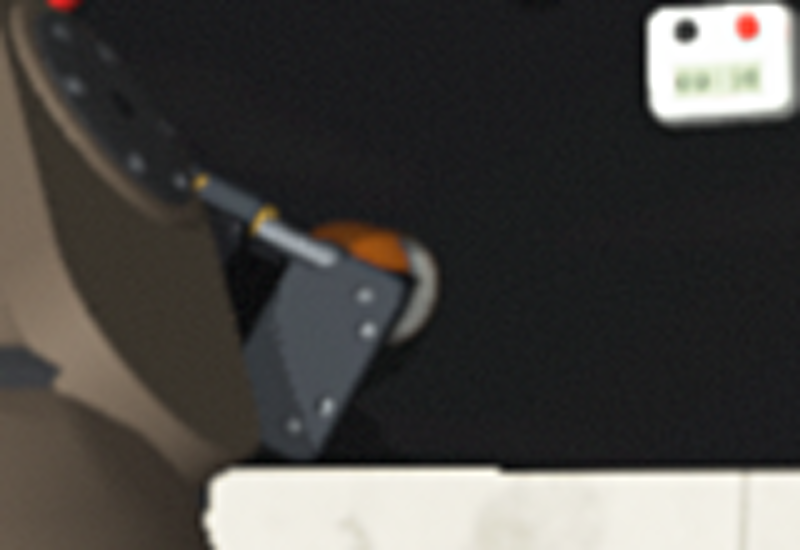

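View pics/s3b.png

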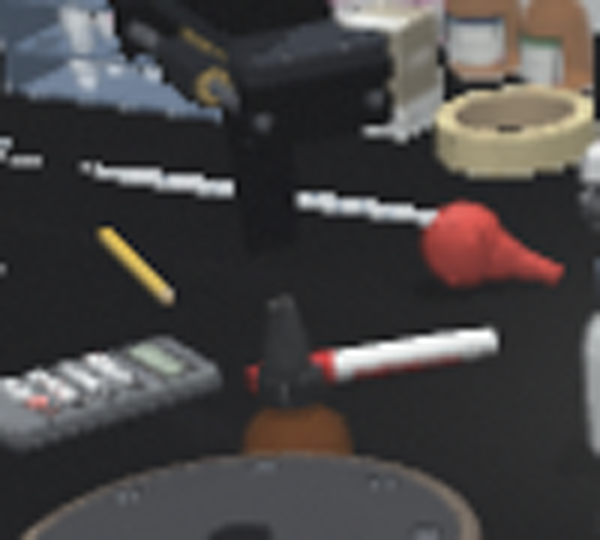

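```bash
python3 - <<'E'
from h import *
s=env.state();c=env.read_camera("wrist");M=np.linalg.inv(c["tool_from_camera"])
def pw(X):
    Y=M[:3,:3]@np.array(X,float)+M[:3,3];u=Y[:2]/Y[2];u=u*(1+c["k1"]*(u@u));return np.round(u*c["fx"]+[c["cx"],c["cy"]],1)
for x in (-10,0,10):
  for z in (0,-10,-20,-30,-40): print(x,z,pw((x,0,z)))
cv2.imwrite("pics/w3d.png",cv2.convertScaleAbs(cv2.resize(c["frame"][240:340,250:390,::-1],None,fx=5,fy=5,interpolation=cv2.INTER_CUBIC),alpha=3))
t=env.read_camera("scene")
cv2.imwrite("pics/s3d.png",cv2.convertScaleAbs(cv2.resize(t["frame"][170:260,140:240,::-1],None,fx=6,fy=6,interpolation=cv2.INTER_CUBIC),alpha=4))
E
```

```text
-10 0 [316.8 279.1]
-10 -10 [316.8 285.7]
-10 -20 [316.9 292.8]
-10 -30 [316.9 300.6]
-10 -40 [316.9 309.3]
0 0 [316.8 264.6]
0 -10 [316.8 270.6]
0 -20 [316.9 277.1]
0 -30 [316.9 284.3]
0 -40 [316.9 292.2]
10 0 [316.8 249.7]
10 -10 [316.8 255.1]
10 -20 [316.9 261. ]
10 -30 [316.9 267.4]
10 -40 [316.9 274.6]
```

View pics/w3d.png

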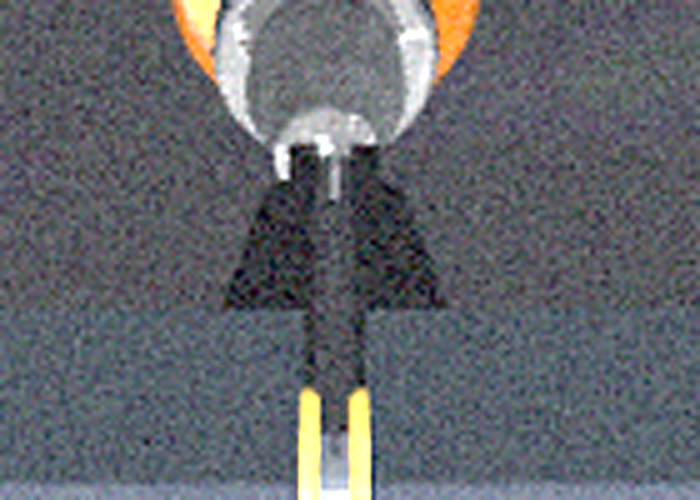

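View pics/s3d.png

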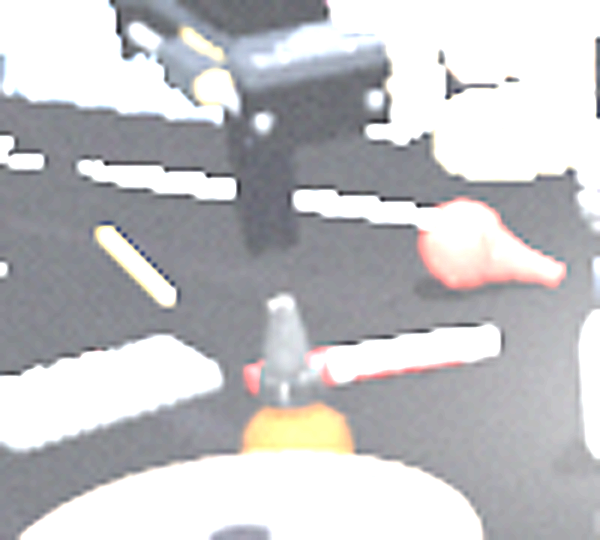

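```bash
python3 - <<'E'
from h import *
c=env.read_camera("wrist");M=np.linalg.inv(c["tool_from_camera"])
def pw(X):
    Y=M[:3,:3]@np.array(X,float)+M[:3,3];u=Y[:2]/Y[2];u=u*(1+c["k1"]*(u@u));return np.round(u*c["fx"]+[c["cx"],c["cy"]],1)
for x in (10,20,30,37):
  print(x,[(z,pw((x,60,z)).tolist()) for z in (-50,-60,-70,-80,-90,-100,-110)])
E
```

```text
10 [(-50, [438.6, 282.1]), (-60, [445.8, 290.9]), (-70, [453.9, 300.8]), (-80, [463.0, 312.0]), (-90, [473.3, 324.7]), (-100, [485.1, 339.3]), (-110, [498.7, 356.2])]
20 [(-50, [440.8, 263.2]), (-60, [448.2, 271.0]), (-70, [456.6, 279.8]), (-80, [466.1, 289.8]), (-90, [477.0, 301.2]), (-100, [489.4, 314.4]), (-110, [503.9, 329.8])]
30 [(-50, [442.9, 243.5]), (-60, [450.7, 250.3]), (-70, [459.4, 257.9]), (-80, [469.3, 266.6]), (-90, [480.7, 276.6]), (-100, [493.8, 288.2]), (-110, [509.1, 301.7])]
37 [(-50, [444.4, 229.3]), (-60, [452.4, 235.3]), (-70, [461.4, 242.1]), (-80, [471.6, 249.8]), (-90, [483.4, 258.7]), (-100, [497.0, 269.0]), (-110, [512.9, 281.2])]
```

Two views agree on the cause. The scene view shows the finger ends at (185,211) where the reported TCP would project to row 222. The wrist view shows the tips at row 269, not at TCP row 265. The real finger ends are therefore about 32 mm above the reported TCP, and the fingers shut above the cap. I'll go lower.

Request:
arm_command(deltas=[[[0,-0.01,0,0,0],[0,0,0,0,0],[0,0,0,0,0],[0,0,0,0,0],[0,0,0,0,0],[0,0,0,0,0],[0,0,0,0,0],[0,0,0,0,0]]])

```text
t: 5.13
eef_pos: [427.4, 388.2, 120.9]
tcp_rot: [3.134, 0.004, 2.685]
ft_force: [-0.1, -0.2, -0.1]
opening: 0.507
```

Request:
arm_command(deltas=[[[0,0,0,0,0],[0,0,0,0,0],[0,0,0,-0.12,0],[0,0,0,-0.12,0],[0,0,0,-0.12,0],[0,0,0,-0.1,0],[0,0,0,0,0],[0,0,0,0,0]]])

```text
t: 5.8
eef_pos: [427.9, 388.6, 73.9]
tcp_rot: [3.132, 0.005, 2.685]
ft_force: [0.1, 0.1, -0.2]
opening: 0.992
```

Request:
arm_command(deltas=[[[0,0,0,-0.05,0],[0,0,0,0,0],[1,0,0,0,0],[1,0,0,0,0],[1,0,0,0,0],[1,0,0,0,0],[1,0,0,0,0],[1,0,0,0,0],[1,0,0,0,0],[1,0,0,0,0],[1,0,0,0,0],[1,0,0,0,0]]])

```text
t: 6.8
eef_pos: [428.9, 389.4, 71.0]
tcp_rot: [3.128, 0.006, 2.685]
ft_force: [0.4, -0.5, 0.6]
opening: 0.359
```

Request:
arm_command(deltas=[[[1,0,0,0,0],[1,0,0,0,0],[1,0,0,0,0]]])

```text
t: 7.05
eef_pos: [428.8, 389.3, 70.8]
tcp_rot: [3.129, 0.006, 2.685]
ft_force: [0.5, 1.6, -0.3]
opening: 0.227
```

Request:
arm_command(deltas=[[[1,0,0,0,0],[1,0,0,0.1,0],[1,0,0,0.2,0],[1,0,0,0.2,0],[1,0,0,0.2,0],[1,0,0,0,0]]])

```text
t: 7.55
eef_pos: [427.8, 388.5, 144.5]
tcp_rot: [3.132, 0.004, 2.685]
ft_force: [1.7, -0.3, 0.2]
opening: 0.226
```

```bash
python3 - <<'E'
from h import *
c=env.read_camera("scene");f=c["frame"]
hsv=cv2.cvtColor(f,cv2.COLOR_RGB2HSV)
for n,lo,hi in [("yellow",(22,120,120),(35,255,255)),("blue",(105,150,120),(120,255,255))]:
    m=cv2.inRange(hsv,lo,hi); m[:260]=0;m[:,:280]=0
    k,l,st,ce=cv2.connectedComponentsWithStats(m);i=1+np.argmax(st[1:,4])
    cs,_=cv2.findContours((l==i).astype('uint8'),0,2)
    e=cv2.fitEllipse(cv2.convexHull(max(cs,key=cv2.contourArea)));print(n,e,plane(c,[e[0]],9))
cv2.imwrite("pics/s4.png",f[:,:,::-1])
E
```

```text
yellow ((316.7224426269531, 285.6932067871094), (16.126710891723633, 29.75643539428711), 88.86310577392578) [[455.09235637 -23.28410254   9.        ]]
blue ((412.21881103515625, 311.7684326171875), (17.74654197692871, 32.51595687866211), 96.84397888183594) [[ 451.45984946 -292.66923641    9.        ]]
```

View pics/s4.png

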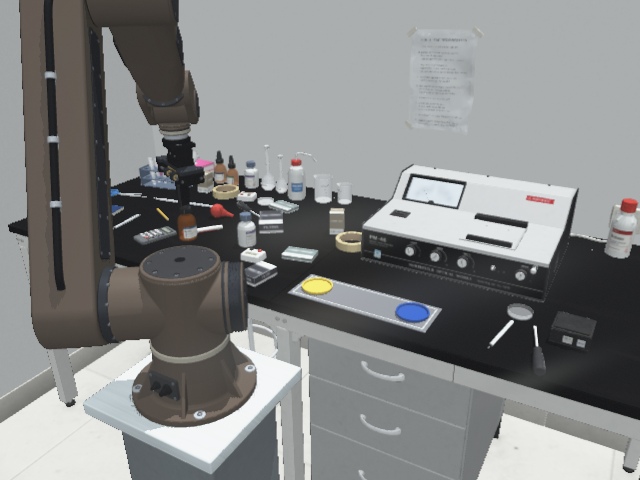

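Request:
arm_command(deltas=[[[1,0.02,-0.2,0,0],[1,0.03,-0.35,0,0],[1,0.03,-0.35,0,0],[1,0.03,-0.35,0,0],[1,0.03,-0.35,0,0],[1,0.03,-0.35,0,0],[1,0.03,-0.35,0,0],[1,0.03,-0.35,0,0],[1,0.03,-0.35,0,0],[1,0.03,-0.35,0,0],[1,0.02,-0.35,0,0],[1,0,-0.15,0,0]]])

```text
t: 8.6
eef_pos: [451.2, -10.7, 134.9]
tcp_rot: [3.138, -0.004, 2.694]
ft_force: [0.1, 0.1, -0.7]
opening: 0.224
```

Request:
arm_command(deltas=[[[1,0,0,0,0],[1,0,0,0,0]]])

```text
t: 8.77
eef_pos: [450.4, -13.8, 133.7]
tcp_rot: [3.138, -0.006, 2.688]
ft_force: [-1.7, 0.4, -1.9]
opening: 0.226
```

Request:
arm_command(deltas=[[[1,0.06,-0.07,0,0],[1,0,0,0,0],[1,0,0,0,0],[1,0,0,-0.15,0],[1,0,0,-0.15,0],[1,0,0,-0.1,0],[1,0,0,0,0],[1,0,0,0,0]]])

```text
t: 9.43
eef_pos: [457.3, -15.3, 91.8]
tcp_rot: [3.138, -0.006, 2.696]
ft_force: [-0.5, 0.3, -1.6]
opening: 0.228
```

```bash
python3 - <<'E'
from h import *
print(env.state()["eef_pos"])
c=env.read_camera("scene");cv2.imwrite("pics/s5.png",cv2.resize(c["frame"][180:320,240:440,::-1],None,fx=4,fy=4,interpolation=cv2.INTER_CUBIC))
c=env.read_camera("wrist");cv2.imwrite("pics/w5.png",c["frame"][:,:,::-1])
E
```

```text
[457.27223892 -15.26631857  91.82212088]
```

View pics/s5.png

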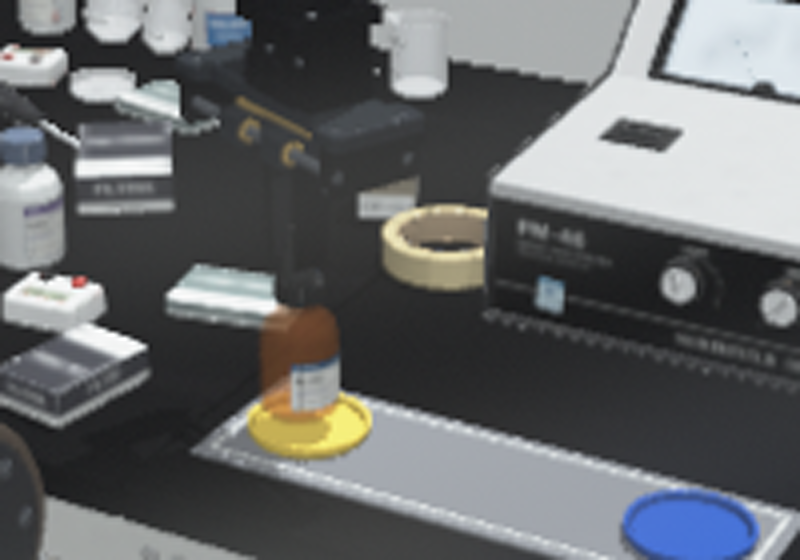

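View pics/w5.png

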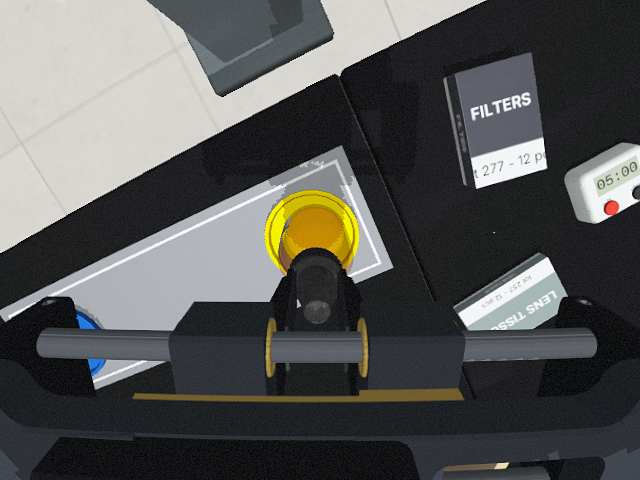

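The amber bottle hangs upright over the yellow dish (wrist view, dish spanning columns 265–359). I'll shift about 5 mm in −y and lower it.

Request:
arm_command(deltas=[[[1,-0.01,-0.05,0,0],[1,0,0,0,0],[1,0,0,-0.04,0],[1,0,0,-0.04,0],[1,0,0,-0.03,0],[1,0,0,0,0],[1,0,0,0,0]]])

```text
t: 10.12
eef_pos: [457.4, -21.1, 82.2]
tcp_rot: [3.137, -0.002, 2.696]
ft_force: [0.7, -0.4, -1.3]
opening: 0.228
```

Request:
arm_command(deltas=[[[1,0,0,-0.03,0],[1,0,0,-0.02,0],[1,0,0,0,0],[1,0,0,0,0]]])

```text
t: 10.45
eef_pos: [457.7, -21.2, 76.9]
tcp_rot: [3.137, -0.001, 2.696]
ft_force: [-0.6, -0.0, 2.0]
opening: 0.226
```

Request:
arm_command(deltas=[[[0,0,0,0,0],[0,0,0,0,0],[0,0,0,0,0],[0,0,0,0,0],[0,0,0,0,0],[0,0,0,0,0],[0,0,0,0.15,0],[0,0,0,0.25,0],[0,0,0,0.25,0],[0,0,0,0.25,0],[0,0,0,0,0]]])

```text
t: 11.37
eef_pos: [456.4, -20.8, 169.2]
tcp_rot: [3.138, -0.005, 2.696]
ft_force: [0.3, 0.2, 0.6]
opening: 0.941
```

```bash
python3 - <<'E'
from h import *
s=env.state();print(s["eef_pos"]);T=toolT(s)
c=env.read_camera("wrist");f=c["frame"];cv2.imwrite("pics/w6.png",f[:,:,::-1])
hsv=cv2.cvtColor(f,cv2.COLOR_RGB2HSV)
m=cv2.inRange(hsv,(24,150,100),(35,255,255));m[300:]=0
cs,_=cv2.findContours(m,0,2);e=cv2.fitEllipse(cv2.convexHull(np.vstack([q for q in cs if len(q)>8])));print(e,plane(c,[e[0]],12,T))
c=env.read_camera("scene");cv2.imwrite("pics/s6.png",cv2.resize(c["frame"][180:320,240:440,::-1],None,fx=4,fy=4,interpolation=cv2.INTER_CUBIC))
E
```

```text
[456.3576916  -20.83050403 169.21414176]
((317.0005798339844, 214.08734130859375), (73.68357849121094, 75.60517883300781), 86.2137222290039) [[458.62922112 -20.78002354  12.        ]]
```

View pics/w6.png

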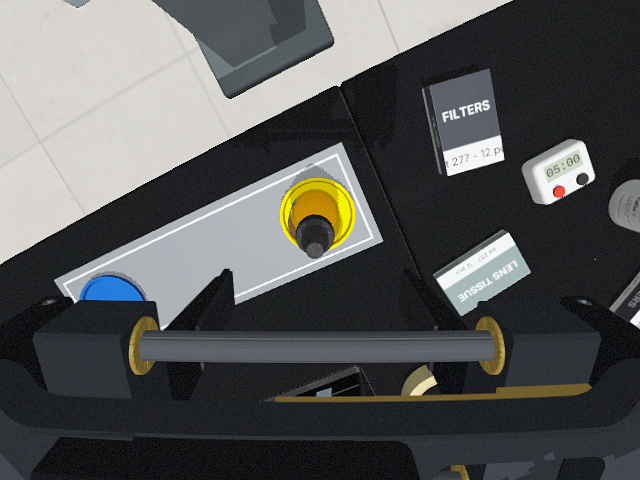

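View pics/s6.png

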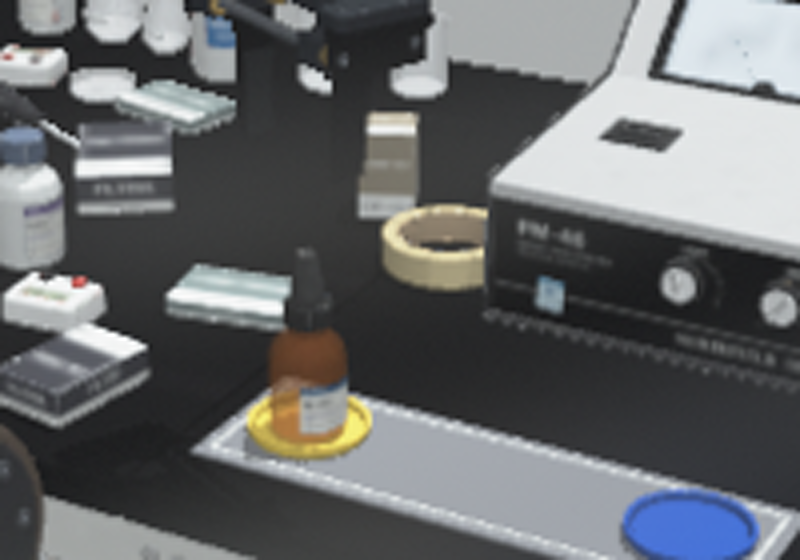

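```bash
python3 - <<'E'
from h import *
s=env.read_camera("scene")
f=cv2.imread("pics/s5.png");cv2.imwrite("pics/s5b.png",cv2.convertScaleAbs(cv2.resize(f[40:340,150:450],None,fx=2,fy=2),alpha=3))
for z in range(90,260,20): 
    p=proj(s,[(457.3,-15.3,z)])[0]; print(z,((p-[240,180])*4-[150,40])*2)
# jaw dir
y=np.array([np.sin(2.696),-np.cos(2.696),0])
for d in (-90,90): p=proj(s,[np.array([457.3,-15.3,170])+y*d])[0]; print(d,((p-[240,180])*4-[150,40])*2)
E
```

```text
90 [292.13196255 538.31311659]
110 [291.09285246 482.67842451]
130 [290.04158704 426.39074777]
150 [288.97795349 369.43861526]
170 [287.90173405 311.81028787]
190 [286.81270586 253.49375064]
210 [285.71064081 194.47670472]
230 [284.59530542 134.74655902]
250 [283.4664606   74.29042152]
-90 [456.18174493 406.13583196]
90 [134.73441434 225.95632074]
```

View pics/s5b.png

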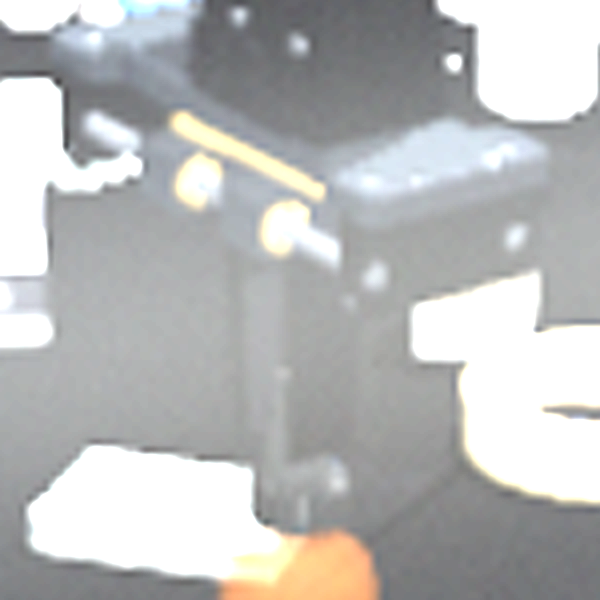

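The amber bottle stands in the yellow dish. The scene view shows the gripper body is offset by the same amount as the fingers. I'll touch the bare bench at (520,100) to calibrate the tip height before the low grasps.

Request:
arm_command(deltas=[[[0,0.16,0.3,0,0],[0,0.16,0.3,0,0],[0,0.16,0.3,0,0],[0,0.16,0.3,-0.2,0],[0,0,0,-0.4,0],[0,0,0,-0.4,0],[0,0,0,-0.4,0],[0,0,0,-0.2,0],[0,0,0,0,0],[0,0,0,0,0]]])

```text
t: 12.35
eef_pos: [514.6, 105.6, -12.4]
tcp_rot: [-3.137, -0.023, 2.694]
ft_force: [0.8, -0.3, 0.3]
opening: 1.002
```

Request:
arm_command(deltas=[[[0,0,0,-0.04,0],[0,0,0,-0.03,0],[0,0,0,-0.01,0],[0,0,0,0,0]]])

```text
t: 12.68
eef_pos: [515.7, 105.3, -18.5]
tcp_rot: [-3.139, -0.021, 2.693]
ft_force: [0.2, -0.3, -0.5]
opening: 1.001
```

Request:
arm_command(deltas=[[[0,0,0,-0.02,0],[0,0,0,-0.02,0],[0,0,0,0,0]]])

```text
t: 12.93
eef_pos: [517.1, 105.3, -20.6]
tcp_rot: [-3.141, -0.017, 2.693]
ft_force: [0.4, -0.3, -0.2]
opening: 0.998
```

Request:
arm_command(deltas=[[[0,0,0,-0.03,0],[0,0,0,-0.03,0],[0,0,0,0,0]]])

```text
t: 13.18
eef_pos: [517.5, 105.3, -26.5]
tcp_rot: [3.141, -0.016, 2.693]
ft_force: [-1.0, 0.3, 0.5]
opening: 1.0
```

Request:
arm_command(deltas=[[[0,0,0,-0.02,0],[0,0,0,-0.02,0],[0,0,0,0,0]]])

```text
t: 13.43
eef_pos: [517.4, 105.3, -31.2]
tcp_rot: [-3.142, -0.016, 2.693]
ft_force: [-0.5, 0.1, -0.9]
opening: 0.998
```

Request:
arm_command(deltas=[[[0,0,0,-0.01,0],[0,0,0,-0.01,0],[0,0,0,0,0]]])

```text
t: 13.68
eef_pos: [517.3, 105.3, -33.6]
tcp_rot: [-3.141, -0.017, 2.693]
ft_force: [0.4, 0.5, 0.0]
opening: 1.001
```

Request:
arm_command(deltas=[[[0,0,0,-0.01,0],[0,0,0,-0.01,0],[0,0,0,0,0]]])

```text
t: 13.93
eef_pos: [517.4, 105.3, -35.2]
tcp_rot: [-3.141, -0.016, 2.693]
ft_force: [-0.4, -0.1, 2.1]
opening: 0.998
```

Request:
arm_command(deltas=[[[0,0,0,-0.01,0],[0,0,0,0,0]]])

```text
t: 14.1
eef_pos: [517.4, 105.3, -35.1]
tcp_rot: [3.141, -0.016, 2.693]
ft_force: [-0.0, -0.2, -0.4]
opening: 1.0
```

```bash
python3 - <<'E'
from h import *
s=env.state();print(s["eef_pos"],s["ft_force"],s["tcp_rot"])
c=env.read_camera("scene");cv2.imwrite("pics/s7.png",cv2.convertScaleAbs(cv2.resize(c["frame"][180:300,200:380,::-1],None,fx=4,fy=4,interpolation=cv2.INTER_CUBIC),alpha=1.7))
E
```

```text
[517.44883309 105.31802398 -35.06868123] [-0.03627246 -0.16238728 -0.4257175 ] [ 3.14129763 -0.01554323  2.69310917]
```

View pics/s7.png

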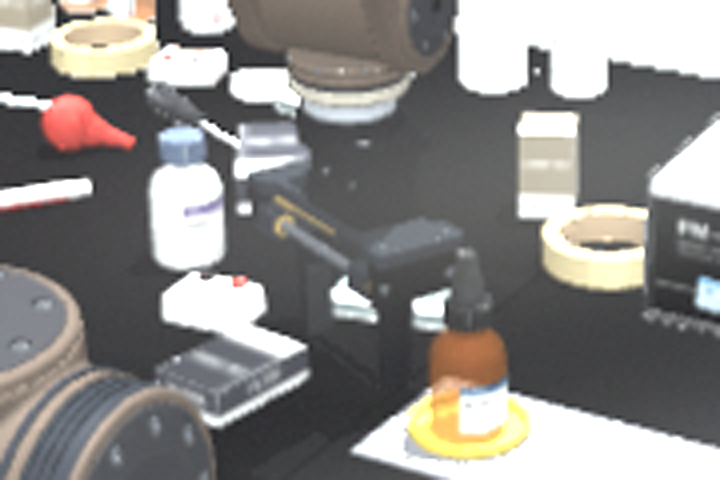

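The bench stops the fingers at a reported z of −35, so the true tip is reported z + 34.5. Now the white bottle.

Request:
arm_command(deltas=[[[0,0,0,0.4,0],[0,0,0,0.4,0],[0,0,0,0.4,0],[0,0.15,0.35,0.2,0],[0,0.15,0.35,0,0],[0,0.15,0.35,0,0],[0,0.15,0.35,0,0],[0,0.15,0.35,0,0],[0,0.11,0.32,0,0],[0,0,0,0,0],[0,0,0,0,0]]])

```text
t: 15.07
eef_pos: [603.6, 321.2, 109.9]
tcp_rot: [3.14, -0.019, 2.689]
ft_force: [0.2, 0.6, 0.1]
opening: 0.999
```

Request:
arm_command(deltas=[[[0,0,-0.07,0,0],[0,0,0,0,0],[0,0,0,0,0]]])

```text
t: 15.32
eef_pos: [602.5, 312.2, 108.9]
tcp_rot: [-3.141, -0.02, 2.689]
ft_force: [-0.0, -0.8, 0.1]
opening: 1.003
```

```bash
python3 - <<'E'
from h import *
s=env.state();T=toolT(s);print(s["eef_pos"],s["tcp_rot"])
c=env.read_camera("wrist");f=c["frame"];cv2.imwrite("pics/w8.png",f[:,:,::-1])
hsv=cv2.cvtColor(f,cv2.COLOR_RGB2HSV);m=cv2.inRange(hsv,(100,70,60),(125,255,255));m[300:]=0
k,l,st,ce=cv2.connectedComponentsWithStats(m)
for i in range(1,k):
    if st[i,4]>150: print(ce[i],st[i],plane(c,[ce[i]],100,T))
E
```

```text
[602.54201018 312.23909328 108.85783517] [-3.14100712 -0.02027097  2.68928128]
[318.16370107 239.00355872] [297 232  47  26 281] [[589.95154214 319.34434955 100.        ]]
```

View pics/w8.png

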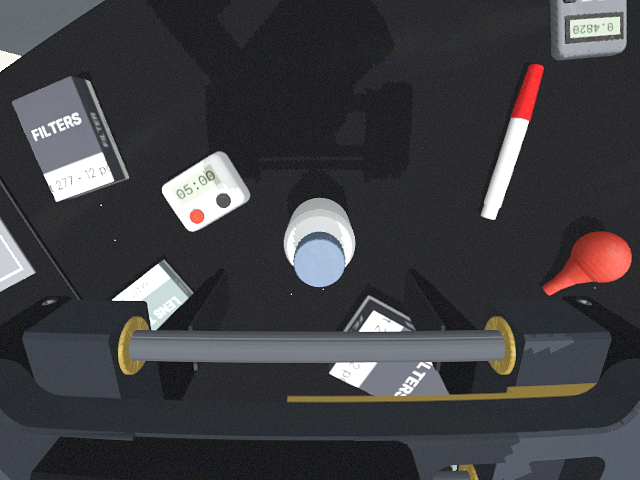

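```bash
python3 - <<'E'
from h import *
s=env.state();T=toolT(s);c=env.read_camera("wrist")
print(plane(c,[(319.5,259)],102,T),plane(c,[(319.5,235)],50,T))
E
```

```text
[[602.13749796 314.17832427 102.        ]] [[600.34640294 315.51746168  50.        ]]
```

Request:
arm_command(deltas=[[[0,0,0.02,-0.2,0],[0,0,0,-0.2,0],[0,0,0,-0.2,0],[0,0,0,-0.2,0],[0,0,0,-0.1,0],[0,0,0,0,0],[0,0,0,0,0]]])

```text
t: 16.0
eef_pos: [604.5, 310.3, 19.5]
tcp_rot: [3.138, -0.016, 2.683]
ft_force: [-0.4, 0.4, -0.3]
opening: 1.0
```

```bash
python3 - <<'E'
from h import *
s=env.state();print(s["eef_pos"],s["tcp_rot"])
c=env.read_camera("scene");cv2.imwrite("pics/s9.png",cv2.convertScaleAbs(cv2.resize(c["frame"][160:280,180:330,::-1],None,fx=5,fy=5,interpolation=cv2.INTER_CUBIC),alpha=1.7))
E
```

```text
[604.5073205  310.25972139  19.50452882] [ 3.13802304 -0.01627923  2.68318987]
```

View pics/s9.png

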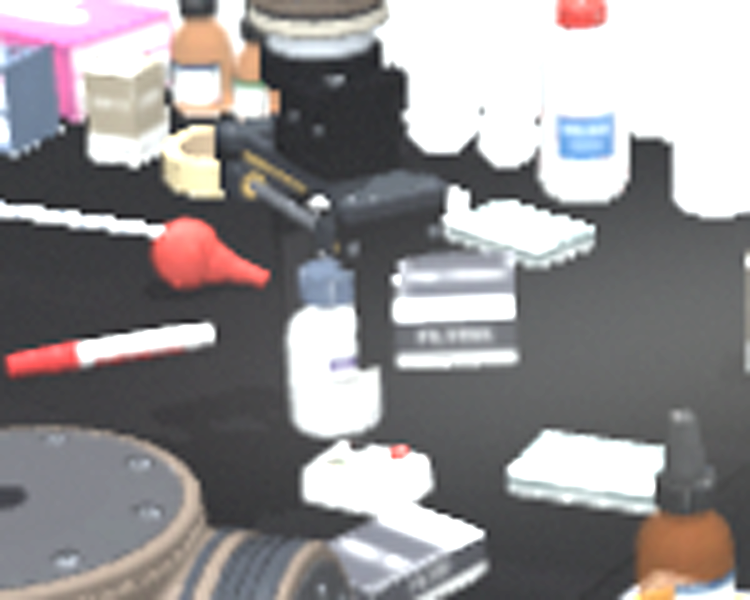

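Request:
arm_command(deltas=[[[0,-0.01,0.04,0,0],[0,0,0,-0.08,0],[0,0,0,-0.07,0],[0,0,0,0,0]]])

```text
t: 16.38
eef_pos: [605.2, 315.4, 7.4]
tcp_rot: [3.133, -0.012, 2.683]
ft_force: [-0.1, -0.2, -0.2]
opening: 1.0
```

Request:
arm_command(deltas=[[[0,-0.01,0.02,-0.03,0],[0,0,0,-0.03,0],[0,0,0,0,0]]])

```text
t: 16.63
eef_pos: [604.1, 317.8, 0.9]
tcp_rot: [3.133, -0.012, 2.683]
ft_force: [0.6, 1.0, -1.0]
opening: 0.999
```

Request:
arm_command(deltas=[[[0,-0.01,-0.03,-0.03,0],[0,0,0,-0.02,0],[1,0,0,0,0],[1,0,0,0,0],[1,0,0,0,0],[1,0,0,0,0],[1,0,0,0,0],[1,0,0,0,0],[1,0,0,0,0]]])

```text
t: 17.38
eef_pos: [603.3, 314.4, -4.4]
tcp_rot: [3.133, -0.012, 2.683]
ft_force: [-0.1, -1.0, -1.5]
opening: 0.58
```

Request:
arm_command(deltas=[[[1,0,0,0,0],[1,0,0,0,0],[1,0,0,0,0]]])

```text
t: 17.63
eef_pos: [603.3, 314.4, -4.4]
tcp_rot: [3.133, -0.012, 2.683]
ft_force: [0.4, 0.2, -0.0]
opening: 0.579
```

Request:
arm_command(deltas=[[[1,0,0,0.15,0],[1,0,0,0.3,0],[1,0,0,0.35,0],[1,0,0,0.35,0],[1,0,0,0.3,0],[1,-0.04,-0.2,0,0],[1,-0.08,-0.35,0,0],[1,-0.08,-0.35,0,0],[1,-0.08,-0.35,0,0],[1,-0.08,-0.35,0,0],[1,-0.08,-0.35,0,0]]])

```text
t: 18.55
eef_pos: [554.2, 118.1, 145.2]
tcp_rot: [3.134, -0.013, 2.692]
ft_force: [1.3, -0.5, -1.7]
opening: 0.577
```

Request:
arm_command(deltas=[[[1,-0.07,-0.35,0,0],[1,-0.09,-0.36,0,0],[1,-0.09,-0.36,0,0],[1,-0.09,-0.36,0,0],[1,-0.09,-0.36,0,0],[1,-0.09,-0.36,0,0],[1,-0.09,-0.36,0,0],[1,-0.09,-0.36,0,0],[1,-0.09,-0.36,0,0],[1,-0.09,-0.36,0,0],[1,-0.05,-0.2,0,0],[1,0,0,0,0]]])

```text
t: 19.55
eef_pos: [450.4, -283.4, 146.1]
tcp_rot: [3.135, -0.011, 2.689]
ft_force: [-0.1, 1.3, -2.1]
opening: 0.578
```

Request:
arm_command(deltas=[[[1,0,0,0,0]]])

```text
t: 19.63
eef_pos: [449.8, -284.1, 145.9]
tcp_rot: [3.135, -0.012, 2.687]
ft_force: [1.3, 0.7, -1.4]
opening: 0.574
```

Request:
arm_command(deltas=[[[1,0.03,-0.06,-0.15,0],[1,0,0,-0.3,0],[1,0,0,-0.3,0],[1,0,0,-0.2,0],[1,0,0,0,0],[1,0,0,0,0]]])

```text
t: 20.13
eef_pos: [454.9, -285.1, 49.5]
tcp_rot: [3.135, -0.008, 2.69]
ft_force: [0.3, 0.2, -1.3]
opening: 0.575
```

```bash
python3 - <<'E'
from h import *
s=env.state();T=toolT(s);print(s["eef_pos"],s["tcp_rot"])
c=env.read_camera("wrist");f=c["frame"];cv2.imwrite("pics/w10.png",f[:,:,::-1])
hsv=cv2.cvtColor(f,cv2.COLOR_RGB2HSV);m=cv2.inRange(hsv,(105,170,80),(125,255,255));m[320:]=0
cs,_=cv2.findContours(m,0,2);e=cv2.fitEllipse(cv2.convexHull(np.vstack([q for q in cs if len(q)>8])));print(e,plane(c,[e[0]],12,T))
c=env.read_camera("scene");cv2.imwrite("pics/s10.png",cv2.resize(c["frame"][200:340,340:500,::-1],None,fx=4,fy=4,interpolation=cv2.INTER_CUBIC))
E
```

```text
[ 454.88411358 -285.14924705   49.54795016] [ 3.13510362 -0.00839425  2.69020411]
((309.26226806640625, 247.41766357421875), (103.41128540039062, 109.19613647460938), 90.22084045410156) [[ 453.10303161 -290.1742044    12.        ]]
```

View pics/w10.png

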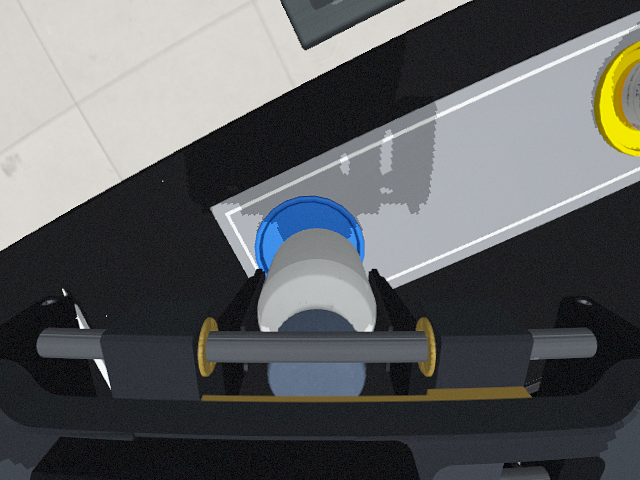

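View pics/s10.png

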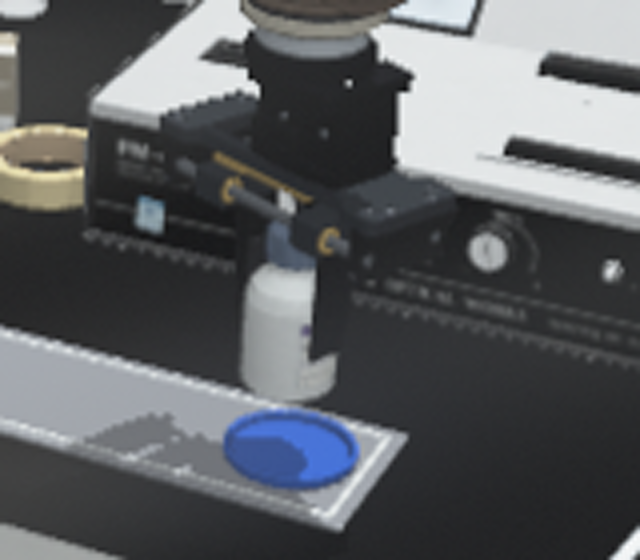

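The white bottle hangs upright over the blue dish (wrist view, dish centre (309,247), which gives (453.1,−290.2)). I'll shift by (−2,−5) mm and lower it.

Request:
arm_command(deltas=[[[1,-0.02,-0.05,0,0],[1,0,0,-0.1,0],[1,0,0,-0.12,0],[1,0,0,-0.1,0],[1,0,0,0,0],[1,0,0,0,0]]])

```text
t: 20.73
eef_pos: [455.5, -292.7, 21.3]
tcp_rot: [3.138, 0.003, 2.691]
ft_force: [0.6, 0.7, -1.7]
opening: 0.577
```

Request:
arm_command(deltas=[[[1,-0.03,0.03,-0.04,0],[1,0,0,-0.04,0],[1,0,0,-0.03,0],[1,0,0,0,0],[1,0,0,0,0]]])

```text
t: 21.15
eef_pos: [452.4, -289.6, 10.1]
tcp_rot: [3.138, 0.004, 2.69]
ft_force: [-0.0, -0.4, -1.8]
opening: 0.577
```

Request:
arm_command(deltas=[[[1,0,0,-0.03,0],[1,0,0,-0.01,0],[1,0,0,0,0]]])

```text
t: 21.4
eef_pos: [452.6, -289.8, 6.0]
tcp_rot: [3.138, 0.004, 2.691]
ft_force: [-0.1, 0.2, -1.9]
opening: 0.581
```

Request:
arm_command(deltas=[[[1,0,0,-0.03,0],[1,0,0,-0.01,0],[1,0,0,0,0]]])

```text
t: 21.65
eef_pos: [452.9, -290.0, 1.8]
tcp_rot: [3.138, 0.005, 2.691]
ft_force: [0.2, -0.0, 0.7]
opening: 0.577
```

Request:
arm_command(deltas=[[[0,0,0,0,0],[0,0,0,0,0],[0,0,0,0,0],[0,0,0,0,0],[0,0,0,0,0],[0,0,0,0.1,0],[0,0,0,0.3,0],[0,0,0,0.4,0],[0,0,0,0.4,0],[0,0,0,0,0]]])

```text
t: 22.48
eef_pos: [451.5, -289.0, 127.6]
tcp_rot: [3.137, 0.001, 2.69]
ft_force: [-0.3, -0.6, 0.6]
opening: 1.0
```

```bash
python3 - <<'E'
from h import *
s=env.state();print(s["eef_pos"])
c=env.read_camera("scene");cv2.imwrite("pics/s11.png",cv2.resize(c["frame"][180:340,180:480,::-1],None,fx=2.6,fy=2.6,interpolation=cv2.INTER_CUBIC))
c=env.read_camera("top");f=c["frame"];cv2.imwrite("pics/t11.png",f[:,:,::-1])
g=cv2.cvtColor(f,cv2.COLOR_RGB2GRAY)
def comp(m,box):
    x0,y0,x1,y1=box;M=np.zeros_like(m);M[y0:y1,x0:x1]=m[y0:y1,x0:x1]
    k,l,st,ce=cv2.connectedComponentsWithStats(M);i=1+np.argmax(st[1:,4])
    cs,_=cv2.findContours((l==i).astype('uint8'),0,1);return max(cs,key=cv2.contourArea)
for n,box,z,th in [("carton",(235,295,285,350),26,45),("packet",(245,228,305,270),14,60),("timer",(205,265,243,300),24,60)]:
    a=comp(cv2.inRange(g,th,255),box);r=cv2.minAreaRect(a);P=plane(c,cv2.boxPoints(r),z);d=np.diff(P,axis=0);L=np.linalg.norm(d,axis=1)
    print(n,np.round(P.mean(0),1),np.round(L,1),np.round(np.degrees(np.arctan2(d[:,1],d[:,0])),1))
E
```

```text
[ 451.51150127 -288.95768454  127.64752189]
carton [436.8 154.3  26. ] [93.7 66.9 93.5] [ -7.7 -99.2 171.7]
packet [603.7 122.6  14. ] [102.   66.5 100.9] [ -79.6 -169.5  100.3]
timer [526.8 233.8  24. ] [70.2 54.5 69.6] [ -89.8 -178.    90.1]
```

View pics/s11.png

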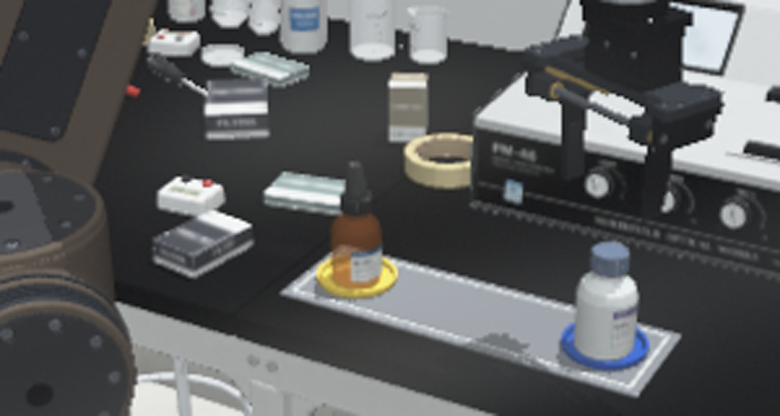

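View pics/t11.png

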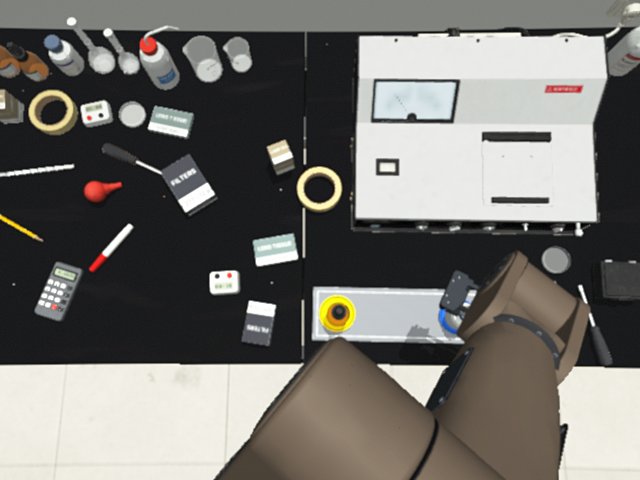

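Both bottles stand in their dishes. Now the carton at (437,154): its long axis is at −8°, so the yaw has to be about 2.997.

Request:
arm_command(deltas=[[[0,0,0.1,0.3,0.1],[0,0,0.37,0,0.1],[0,0,0.37,0,0.1],[0,0,0.37,0,0.08],[0,0,0.37,0,0],[0,0,0.37,0,0],[0,0,0.37,0,0],[0,0,0.37,0,0],[0,0,0.37,0,0],[0,0,0.37,0,0],[0,0,0.37,0,0],[0,0,0.37,0,0]]])

```text
t: 23.58
eef_pos: [440.1, 142.1, 142.8]
tcp_rot: [3.136, -0.023, 2.993]
ft_force: [0.5, -0.6, -0.6]
opening: 0.998
```

Request:
arm_command(deltas=[[[0,0,0.25,0,0],[0,0,0,0,0],[0,0,0,0,0]]])

```text
t: 23.83
eef_pos: [437.2, 174.1, 139.6]
tcp_rot: [3.137, -0.028, 3.0]
ft_force: [-0.6, 0.4, 0.4]
opening: 1.002
```

Request:
arm_command(deltas=[[[0,0,-0.2,-0.2,0],[0,0,0,-0.3,0],[0,0,0,-0.2,0],[0,0,0,0,0],[0,0,0,0,0]]])

```text
t: 24.25
eef_pos: [435.8, 150.2, 65.6]
tcp_rot: [3.139, -0.032, 2.999]
ft_force: [0.6, -0.5, 0.1]
opening: 1.001
```

```bash
python3 - <<'E'
from h import *
s=env.state();T=toolT(s);print(s["eef_pos"],s["tcp_rot"])
c=env.read_camera("wrist");f=c["frame"];cv2.imwrite("pics/w12.png",f[:,:,::-1])
E
```

```text
[435.77190616 150.22730279  65.62197526] [ 3.13876266 -0.03150623  2.99869441]
```

View pics/w12.png

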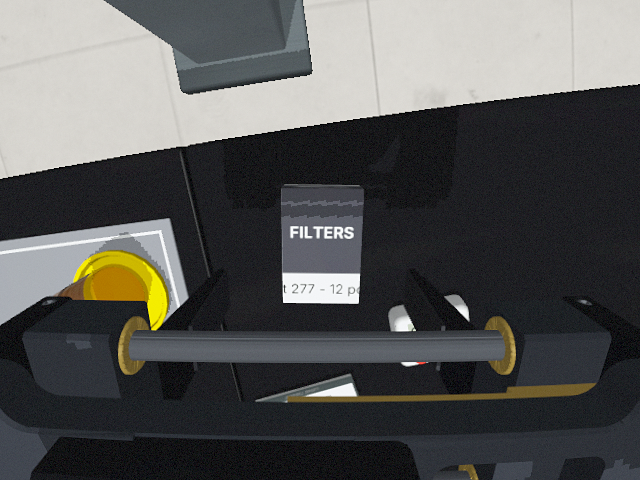

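```bash
python3 - <<'E'
from h import *
s=env.state();T=toolT(s);c=env.read_camera("wrist")
P=plane(c,[(282,186),(363,186),(359,303.5),(281.5,302)],26,T);d=np.diff(P,axis=0)
print(P.round(1),P.mean(0),np.linalg.norm(d,axis=1),np.degrees(np.arctan2(d[:,1],d[:,0])))
E
```

```text
[[387.3 132.3  26. ]
 [395.6 189.7  26. ]
 [486.3 176.6  26. ]
 [476.3 116.7  26. ]] [436.35121153 153.80036535  26.        ] [57.97421327 91.70630832 60.69991641] [ 81.77990867  -8.20338283 -99.53705939]
```

Request:
arm_command(deltas=[[[0,0,0.04,-0.2,0],[0,0,0,-0.2,0],[0,0,0,-0.2,0],[0,0,0,-0.15,0],[0,0,0,-0.08,0],[0,0,0,0,0],[0,0,0,0,0]]])

```text
t: 24.93
eef_pos: [442.0, 154.9, -11.6]
tcp_rot: [3.133, -0.016, 2.998]
ft_force: [0.6, 0.7, -0.1]
opening: 1.003
```

Request:
arm_command(deltas=[[[0,-0.05,0,-0.06,0],[0,0,0,-0.06,0],[0,0,0,-0.04,0],[0,0,0,0,0],[0,0,0,0,0]]])

```text
t: 25.35
eef_pos: [438.1, 155.2, -26.0]
tcp_rot: [3.132, -0.011, 2.998]
ft_force: [-0.8, -0.2, -0.6]
opening: 1.001
```

Request:
arm_command(deltas=[[[0,-0.02,0,-0.04,0],[0,0,0,0,0],[1,0,0,0,0],[1,0,0,0,0],[1,0,0,0,0],[1,0,0,0,0],[1,0,0,0,0],[1,0,0,0,0],[1,0,0,0,0],[1,0,0,0,0],[1,0,0,0,0]]])

```text
t: 26.27
eef_pos: [436.3, 155.3, -29.9]
tcp_rot: [3.131, -0.01, 2.998]
ft_force: [-0.8, 0.9, -0.8]
opening: 0.633
```

Request:
arm_command(deltas=[[[1,0,0,0.1,0],[1,0,0,0.3,0],[1,0,0,0.38,0],[1,0,0,0.38,0],[1,0,0,0.38,0],[1,0,0,0.2,-0.1],[1,0.02,-0.2,0,-0.15],[1,0.02,-0.3,0,-0.15],[1,0.02,-0.3,0,-0.15],[1,0.02,-0.3,0,-0.15],[1,0.02,-0.3,0,-0.15]]])

```text
t: 27.18
eef_pos: [443.3, 13.9, 153.6]
tcp_rot: [3.128, -0.011, 2.313]
ft_force: [0.7, 0.1, -0.7]
opening: 0.632
```

Request:
arm_command(deltas=[[[1,0.02,-0.3,0,-0.15],[1,0.02,-0.3,0,-0.15],[1,0.02,-0.3,0,-0.15],[1,0.02,-0.3,0,-0.15],[1,0,-0.3,0,-0.15],[1,0,-0.2,0,-0.15],[1,0,0,0,-0.1],[1,0,0,0,0],[1,0,0,0,0]]])

```text
t: 27.93
eef_pos: [449.0, -170.3, 153.4]
tcp_rot: [3.128, -0.01, 1.477]
ft_force: [-0.1, 1.0, -1.8]
opening: 0.632
```

Request:
arm_command(deltas=[[[1,0.06,0.15,0,0.1],[1,0,0,-0.3,0],[1,0,0,-0.35,0],[1,0,0,-0.35,0],[1,0,0,-0.2,0],[1,0,0,0,0],[1,0,0,0,0]]])

```text
t: 28.52
eef_pos: [456.1, -150.5, 31.5]
tcp_rot: [3.123, -0.008, 1.586]
ft_force: [-0.3, 0.2, -0.5]
opening: 0.631
```

Request:
arm_command(deltas=[[[1,-0.01,-0.05,-0.15,-0.04],[1,0,0,-0.15,0],[1,0,0,-0.1,0],[1,0,0,0,0],[1,0,0,0,0]]])

```text
t: 28.93
eef_pos: [458.3, -155.2, -4.0]
tcp_rot: [3.117, -0.005, 1.563]
ft_force: [-0.1, 0.2, 0.1]
opening: 0.629
```

```bash
python3 - <<'E'
from h import *
s=env.state();T=toolT(s);print(s["eef_pos"],s["tcp_rot"])
c=env.read_camera("wrist");f=c["frame"];cv2.imwrite("pics/w13.png",f[:,:,::-1])
E
```

```text
[ 458.33224665 -155.22229962   -4.00733899] [ 3.1165727  -0.00460304  1.56275508]
```

View pics/w13.png

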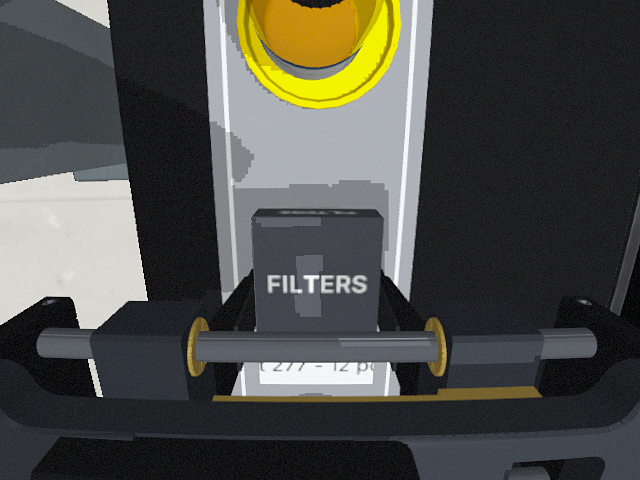

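Request:
arm_command(deltas=[[[1,-0.03,0,-0.06,-0.01],[1,0,0,-0.06,0],[1,0,0,-0.05,0],[1,0,0,0,0],[1,0,0,0,0]]])

```text
t: 29.4
eef_pos: [456.2, -155.6, -20.0]
tcp_rot: [3.113, -0.003, 1.555]
ft_force: [-0.5, -1.0, -0.4]
opening: 0.632
```

Request:
arm_command(deltas=[[[1,-0.01,0,-0.02,0],[1,0,0,-0.02,0],[1,0,0,0,0]]])

```text
t: 29.65
eef_pos: [455.2, -155.7, -24.3]
tcp_rot: [3.113, -0.003, 1.555]
ft_force: [-0.4, 0.4, -0.7]
opening: 0.63
```

Request:
arm_command(deltas=[[[1,0,0,-0.02,0],[1,0,0,-0.01,0],[1,0,0,0,0]]])

```text
t: 29.9
eef_pos: [455.4, -155.9, -26.5]
tcp_rot: [3.112, -0.002, 1.555]
ft_force: [-0.5, 0.5, -0.4]
opening: 0.633
```

Request:
arm_command(deltas=[[[0,0,0,0,0],[0,0,0,0,0],[0,0,0,0,0],[0,0,0,0,0],[0,0,0,0,0],[0,0,0,0,0],[0,0,0,0.1,0],[0,0,0,0.3,0],[0,0,0,0.4,0],[0,0,0,0.4,0],[0,0,0,0.4,0],[0,0,0,0,0]]])

```text
t: 30.9
eef_pos: [452.7, -154.7, 141.4]
tcp_rot: [3.117, -0.004, 1.555]
ft_force: [1.0, 0.2, 0.2]
opening: 1.002
```

```bash
python3 - <<'E'
from h import *
s=env.state();T=toolT(s);print(s["eef_pos"],s["tcp_rot"])
c=env.read_camera("wrist");f=c["frame"];cv2.imwrite("pics/w14.png",f[:,:,::-1])
E
```

```text
[ 452.7287383  -154.70684681  141.44739794] [ 3.11729051 -0.00445034  1.55457486]
```

View pics/w14.png

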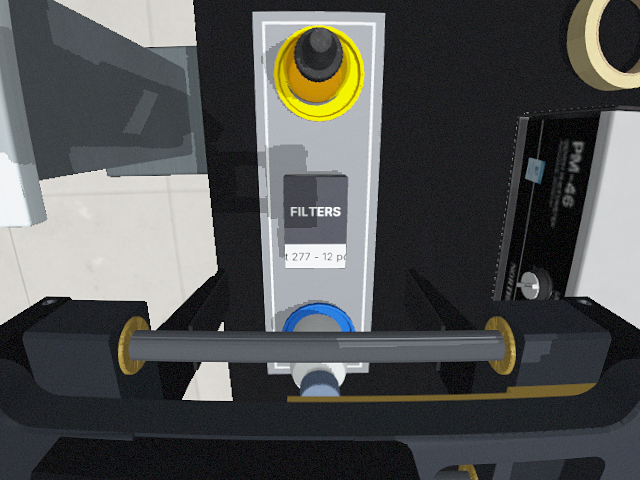

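```bash
python3 - <<'E'
from h import *
s=env.state();T=toolT(s);c=env.read_camera("wrist")
P=plane(c,[(284,176),(347,176),(346,268),(285,268)],29,T);print(P.round(1),P.mean(0).round(1))
M=plane(c,[(253,12),(385,13),(369,373),(270,373)],3,T);print(M.round(1),M.mean(0).round(1))
E
```

```text
[[ 425.6 -110.1   29. ]
 [ 482.8 -111.2   29. ]
 [ 482.5 -200.8   29. ]
 [ 422.8 -199.3   29. ]] [ 453.4 -155.4   29. ]
[[ 401.7   33.2    3. ]
 [ 519.4   31.3    3. ]
 [ 513.9 -345.2    3. ]
 [ 397.2 -341.1    3. ]] [ 458.  -155.4    3. ]
```

The carton lies flat at about (454,−155), parallel to the row, and the mat middle measures (455–458,−155). Now the packet at (604,122).

Request:
arm_command(deltas=[[[0,0.1,0.2,0,0.1],[0,0.19,0.34,0,0.1],[0,0.19,0.34,0,0.05],[0,0.19,0.34,0,0],[0,0.19,0.34,0,0],[0,0.19,0.34,0,0],[0,0.19,0.34,0,0],[0,0.19,0.34,0,0],[0,0.1,0.15,-0.2,0],[0,0,0,-0.3,0],[0,0,0,0,0],[0,0,0,0,0]]])

```text
t: 32.0
eef_pos: [601.0, 134.7, 71.7]
tcp_rot: [-3.139, -0.011, 1.757]
ft_force: [-0.2, -0.2, 0.1]
opening: 1.002
```

```bash
python3 - <<'E'
from h import *
s=env.state();T=toolT(s);print(s["eef_pos"],s["tcp_rot"])
c=env.read_camera("wrist");f=c["frame"];cv2.imwrite("pics/w15.png",f[:,:,::-1])
E
```

```text
[601.02161817 134.74185064  71.72000156] [-3.13924795 -0.01100014  1.75742571]
```

View pics/w15.png

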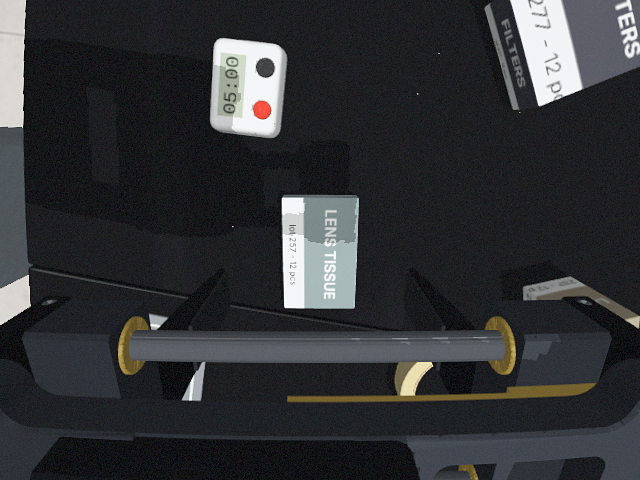

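```bash
python3 - <<'E'
from h import *
s=env.state();T=toolT(s);c=env.read_camera("wrist")
f=c["frame"]
m=cv2.inRange(cv2.cvtColor(f,cv2.COLOR_RGB2GRAY),70,255);M=np.zeros_like(m);M[185:325,270:370]=m[185:325,270:370]
k,l,st,ce=cv2.connectedComponentsWithStats(M);i=1+np.argmax(st[1:,4])
cs,_=cv2.findContours((l==i).astype('uint8'),0,1);r=cv2.minAreaRect(max(cs,key=cv2.contourArea));print(r)
P=plane(c,cv2.boxPoints(r),14,T);d=np.diff(P,axis=0)
print(P.mean(0),np.linalg.norm(d,axis=1),np.degrees(np.arctan2(d[:,1],d[:,0])))
E
```

```text
((320.5, 251.0), (114.0, 77.0), 90.0)
[605.72448613 122.7020326   14.        ] [59.1862247  96.93167689 65.17731034] [  10.68451194  -77.39960464 -169.26946385]
```

Request:
arm_command(deltas=[[[0,0.03,-0.12,-0.2,0],[0,0,0,-0.25,0],[0,0,0,-0.2,0],[0,0,0,-0.15,0],[0,0,0,-0.05,0],[0,0,0,0,0],[0,0,0,0,0]]])

```text
t: 32.68
eef_pos: [608.0, 116.2, -4.7]
tcp_rot: [3.13, -0.009, 1.749]
ft_force: [0.1, -0.1, -0.5]
opening: 1.002
```

Request:
arm_command(deltas=[[[0,-0.03,0.06,-0.08,0],[0,0,0,-0.08,0],[0,0,0,-0.05,0],[0,0,0,0,0],[0,0,0,0,0]]])

```text
t: 33.1
eef_pos: [606.6, 122.8, -23.6]
tcp_rot: [3.125, -0.009, 1.749]
ft_force: [0.6, -0.0, 0.1]
opening: 1.001
```

Request:
arm_command(deltas=[[[0,-0.01,0,-0.04,0],[0,0,0,-0.03,0],[0,0,0,0,0],[0,0,0,0,0]]])

```text
t: 33.43
eef_pos: [605.6, 123.0, -31.1]
tcp_rot: [3.124, -0.009, 1.749]
ft_force: [-0.4, 0.8, -0.6]
opening: 1.001
```

Request:
arm_command(deltas=[[[1,0,0,-0.01,0],[1,0,0,0,0],[1,0,0,0,0],[1,0,0,0,0],[1,0,0,0,0],[1,0,0,0,0],[1,0,0,0,0],[1,0,0,0,0],[1,0,0,0,0],[1,0,0,0,0]]])

```text
t: 34.27
eef_pos: [605.8, 122.9, -31.8]
tcp_rot: [3.124, -0.009, 1.749]
ft_force: [0.1, 0.5, -1.0]
opening: 0.629
```

Request:
arm_command(deltas=[[[1,0,0,0.1,0],[1,0,0,0.3,0],[1,0,0,0.38,0],[1,0,0,0.38,0],[1,0,0,0.38,0],[1,0,0,0.2,0],[1,-0.1,-0.2,0,-0.05],[1,-0.18,-0.33,0,-0.1],[1,-0.18,-0.33,0,-0.1],[1,-0.18,-0.33,0,0],[1,-0.18,-0.33,0,0],[1,-0.18,-0.33,0,0]]])

```text
t: 35.27
eef_pos: [501.2, -62.7, 159.1]
tcp_rot: [3.116, -0.009, 1.552]
ft_force: [0.2, -1.0, -0.8]
opening: 0.633
```

Request:
arm_command(deltas=[[[1,-0.15,-0.3,0,0],[1,-0.16,-0.3,0,0],[1,-0.06,-0.15,0,0],[1,0,0,0,0],[1,0,0,-0.3,0],[1,0,0,-0.35,0],[1,0,0,-0.2,0],[1,0,0,0,0],[1,0,0,0,0]]])

```text
t: 36.02
eef_pos: [460.3, -145.0, 79.7]
tcp_rot: [3.106, -0.004, 1.544]
ft_force: [-0.6, -0.2, 0.2]
opening: 0.631
```

```bash
python3 - <<'E'
from h import *
s=env.state();T=toolT(s);print(s["eef_pos"],s["tcp_rot"])
c=env.read_camera("wrist");f=c["frame"];cv2.imwrite("pics/w16.png",f[:,:,::-1])
E
```

```text
[ 460.27485022 -144.97676677   79.66076216] [ 3.10593055 -0.00374646  1.54444226]
```

View pics/w16.png

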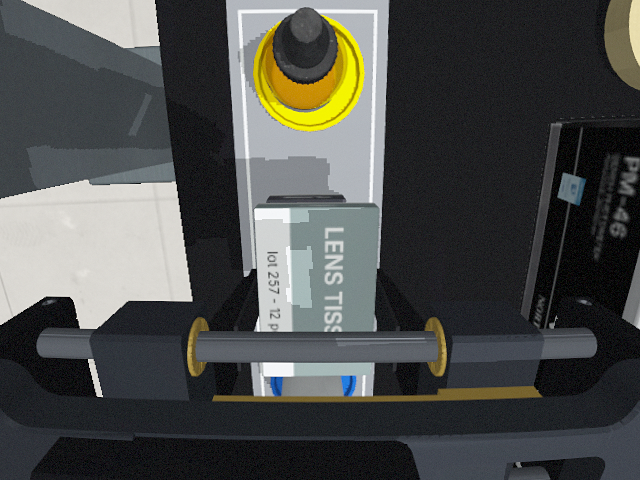

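Request:
arm_command(deltas=[[[1,-0.06,-0.11,-0.1,0.01],[1,0,0,-0.2,0],[1,0,0,-0.2,0],[1,0,0,-0.12,0],[1,0,0,0,0],[1,0,0,0,0]]])

```text
t: 36.57
eef_pos: [460.3, -156.6, 25.2]
tcp_rot: [3.092, 0.003, 1.556]
ft_force: [0.8, -0.9, -0.3]
opening: 0.628
```

Request:
arm_command(deltas=[[[1,-0.05,0,-0.05,0],[1,0,0,-0.05,0],[1,0,0,-0.05,0],[1,0,0,0,0],[1,0,0,0,0]]])

```text
t: 36.98
eef_pos: [457.1, -157.0, 13.1]
tcp_rot: [3.086, 0.005, 1.557]
ft_force: [-0.4, 1.3, -1.1]
opening: 0.629
```

Request:
arm_command(deltas=[[[1,-0.01,0.01,-0.02,0],[1,0,0,-0.02,0],[1,0,0,0,0]]])

```text
t: 37.23
eef_pos: [456.2, -156.0, 9.1]
tcp_rot: [3.086, 0.006, 1.557]
ft_force: [0.3, -0.1, -0.9]
opening: 0.631
```

Request:
arm_command(deltas=[[[1,-0.01,0,-0.03,0],[1,0,0,-0.03,0],[1,0,0,0,0]]])

```text
t: 37.48
eef_pos: [455.2, -156.0, 2.6]
tcp_rot: [3.086, 0.006, 1.557]
ft_force: [-0.1, -0.0, -0.6]
opening: 0.631
```

Request:
arm_command(deltas=[[[1,0,0,-0.02,0],[1,0,0,-0.01,0],[1,0,0,0,0]]])

```text
t: 37.73
eef_pos: [455.1, -156.0, -1.1]
tcp_rot: [3.086, 0.005, 1.557]
ft_force: [-0.0, 0.4, -0.3]
opening: 0.634
```

```bash
python3 - <<'E'
from h import *
s=env.state();print(s["eef_pos"],s["tcp_rot"],s["ft_force"])
c=env.read_camera("scene");cv2.imwrite("pics/s17.png",cv2.resize(c["frame"][200:340,290:450,::-1],None,fx=4.2,fy=4.2,interpolation=cv2.INTER_CUBIC))
E
```

```text
[ 455.05158297 -156.00126875   -1.05629151] [3.0861225  0.0054827  1.55686174] [-0.00076792  0.3991276  -0.26759539]
```

View pics/s17.png

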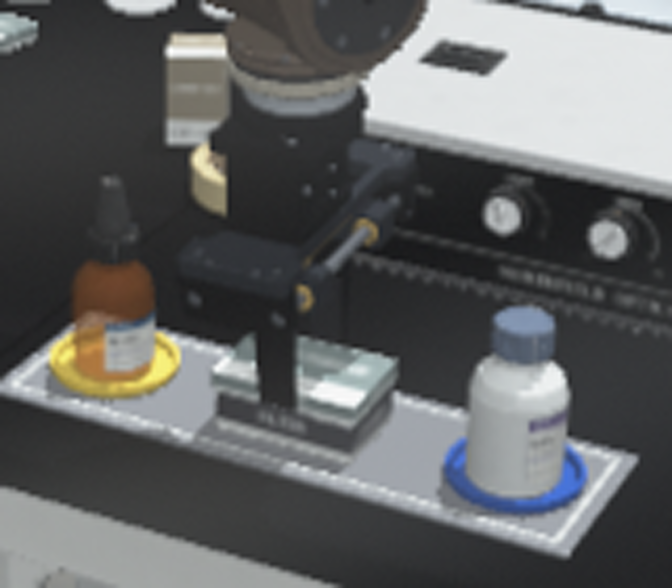

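The packet sits just on the carton, centred. Releasing it and lifting.

Request:
arm_command(deltas=[[[1,0,0,-0.01,0],[0,0,0,0,0],[0,0,0,0,0],[0,0,0,0,0],[0,0,0,0,0],[0,0,0,0,0],[0,0,0,0,0],[0,0,0,0,0],[0,0,0,0.1,0],[0,0,0,0.3,0],[0,0,0,0.4,0],[0,0,0,0.4,0]]])

```text
t: 38.78
eef_pos: [451.2, -154.3, 115.4]
tcp_rot: [3.099, -0.001, 1.557]
ft_force: [1.5, -0.5, -0.2]
opening: 1.005
```

Request:
arm_command(deltas=[[[0,0,0,0.4,0],[0,0,0,0,0],[0,0,0,0,0]]])

```text
t: 39.03
eef_pos: [453.1, -155.1, 164.8]
tcp_rot: [3.089, 0.004, 1.557]
ft_force: [-1.0, 0.1, -0.6]
opening: 0.998
```

```bash
python3 - <<'E'
from h import *
s=env.state();T=toolT(s);print(s["eef_pos"],s["tcp_rot"],s["ft_force"])
c=env.read_camera("scene");cv2.imwrite("pics/s18.png",cv2.resize(c["frame"][200:340,270:450,::-1],None,fx=4.2,fy=4.2,interpolation=cv2.INTER_CUBIC))
c=env.read_camera("wrist");cv2.imwrite("pics/w18.png",c["frame"][:,:,::-1])
E
```

```text
[ 453.08223147 -155.13577364  164.83364987] [3.08892907 0.00440681 1.55661759] [-0.99260797  0.11870024 -0.61061901]
```

View pics/s18.png

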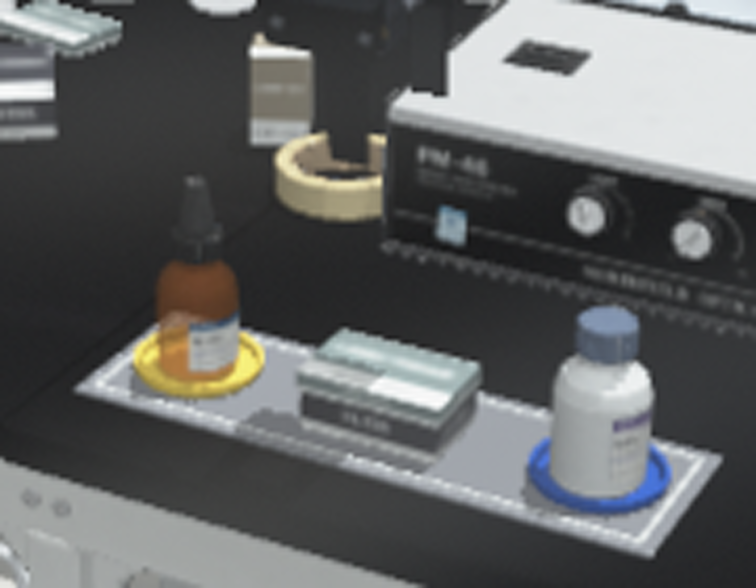

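View pics/w18.png

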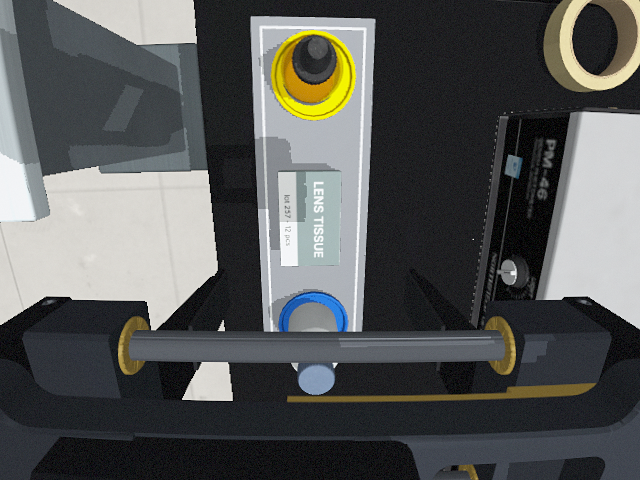

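All four look placed. I'll move the arm aside for a final top-view check.

Request:
arm_command(deltas=[[[0,0.05,0.3,0.1,0],[0,0,0.35,0.1,0],[0,0,0.35,0,0],[0,0,0.35,0,0],[0,0,0.35,0,0],[0,0,0.35,0,0],[0,0,0.35,0,0],[0,0,0.35,0,0],[0,0,0.35,0,0],[0,0,0.35,0,0],[0,0,0.3,0,0],[0,0,0,0,0]]])

```text
t: 40.13
eef_pos: [449.4, 235.1, 166.4]
tcp_rot: [3.119, 0.005, 1.549]
ft_force: [0.7, -0.0, -0.7]
opening: 0.999
```

```bash
python3 - <<'E'
from h import *
c=env.read_camera("top");f=c["frame"];cv2.imwrite("pics/t19.png",cv2.resize(f[180:380,180:500,::-1],None,fx=2.5,fy=2.5,interpolation=cv2.INTER_CUBIC))
g=cv2.cvtColor(f,cv2.COLOR_RGB2GRAY);hsv=cv2.cvtColor(f,cv2.COLOR_RGB2HSV)
m=cv2.inRange(hsv,(100,60,60),(115,160,255));cv2.imwrite("pics/m.png",m)
for n,lo,hi,x0 in [("yellow",(22,150,120),(35,255,255),300),("blue",(105,180,120),(120,255,255),420)]:
    m=cv2.inRange(hsv,lo,hi); m[:270]=0;m[:,:x0]=0
    cs,_=cv2.findContours(m,0,2);e=cv2.fitEllipse(cv2.convexHull(np.vstack([q for q in cs if len(q)>5])));print(n,plane(c,[e[0]],12))
# timer (if visible)
m=cv2.inRange(g,60,255);M=np.zeros_like(m);M[265:300,205:243]=m[265:300,205:243]
k,l,st,ce=cv2.connectedComponentsWithStats(M);print("timer px",ce[1:],st[1:,4])
E
```

```text
yellow [[458.23731399 -19.96435057  12.        ]]
blue [[ 453.96667975 -289.20695246   12.        ]]
timer px [[207.2        268.37777778]
 [224.13674033 282.25828729]
 [206.         299.        ]] [ 45 724   1]
```

View pics/t19.png

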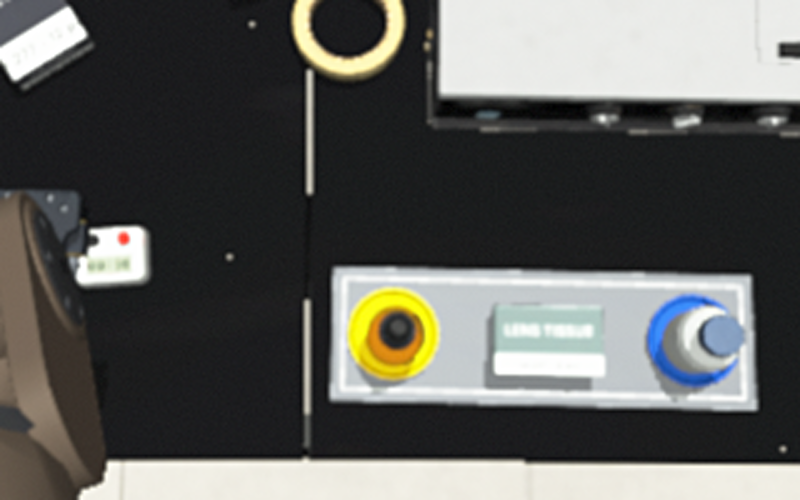

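```bash
python3 - <<'E'
from h import *
c=env.read_camera("top")
print(plane(c,[(399.6,316.2)],43),plane(c,[(468.2,314.6)],108),plane(c,[(339.4,310.2)],138))
E
```

```text
[[ 450.45419791 -156.67382308   43.        ]] [[ 450.80698574 -288.12525503  108.        ]] [[456.06209445 -22.13032972 138.        ]]
```

```bash
python3 -c "
from cell import env
print(env.job_done())"
```

```text
the job is handed in; nothing more can be done
None
```

The station is laid out and handed in at about 40 s of the 112 s allowed. No verdict is reported back.

**Placed:** the amber bottle is in the yellow dish and the white bottle in the blue dish. The smaller front carton lies midway between them, long side along the row, with the front grey-green packet centred on top of it.

**Last checks** (top camera, after release; calibration good to about 2 mm):

| Thing | Measured position (mm) | Should be at (mm) | Difference |
|---|---|---|---|
| Amber bottle | (456, −22) | yellow dish (458, −20) | about 3 mm |
| White bottle | (451, −288) | blue dish (454, −289) | about 3 mm |
| Packet | (450, −157) | mat middle (456, −155) | about 6 mm |
| Carton | (453, −155) by wrist camera; about (455, −156) where released | mat middle (456, −155) | 1–3 mm |

- **Packet:** it is about 3–5 mm from the carton's centre, and some of that is probably its visible front side.
- **Carton:** it was not measured again once the packet covered it. In the scene view the stack was flat and aligned.
- **Timer:** still at pixel (224,282), where it was at the start.

**What went wrong or disagreed:**
- **Finger length:** the first pinch on the amber cap closed on air. The real finger ends are about 34.5 mm short of the reported TCP, which a bench touch at reported z = −35 confirmed. I corrected every later height for it, and the bottle was not disturbed.
- **Tool tilt:** it drifted by up to 0.055 rad during the moves, and the packet was released about 2° off level. It looks flat on the carton now.

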